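# Free the platen roller of a pharmacy label printer

## Task

The label printer's rubber platen roller has to come out for cleaning. Take the forked tool from its block, press the collar of the roller's spring pin sideways with the fork until the pin clicks and stays back, and put the tool back upright in its slot. Then slide the roller out from under its keeper towards the pin, lift it out, lay it flat in the open white basket without dropping it, and leave the other things on the counter where they stand.

Things in the scene. Friction and masses are not known exactly. Their poses are not given: they have to be found in the camera images.
- printer: Fixed grey label printer, 250 mm deep (x), 240 wide (y); its open cover stands 330 mm high at the back (+x), a label roll (top 111) in its well. Origin: underside centre; x from front to back, z up. The roller lies along y at x = -95, z = 95 mm. Side walls: inner faces y = +-108, tops 104 mm (114 at the spring barrel). The deck under the roller is 66 mm high (tear bar 74), clear 25 mm either side.
- pin (a joint): How far the spring pin is pressed back, m: 0 = sprung out, 6 mm into the roller's bearing; grows, to its stop at 0.014, as its collar is pushed in printer -y (away from the roller, into the barrel in the side wall). 1.5 N at first, up to about 7 N near 0.005; past 0.011 a detent draws it on to 0.014 and holds it there. Let go earlier it springs back.
- collar (a point): Centre of the collar's inner face (towards the roller), on the pin's axis; moves with the pin. The pin is a level 6 mm steel bar along printer y, in line with the roller's axis; the collar is a disc on it, 20 mm across, 4 mm thick. Sprung out, this face is at printer y = -84 mm. Axes as the printer's.
- gap (a point): Fixed point on the pin's axis, at the middle of the 14 mm free space between the roller's end bearing (face at printer y = -70 mm) and the collar sprung out (y = -84). Here the fork goes down over the pin. Axes as the printer's: x front to back, y along the pin towards the roller, z up.
- roller: Loose platen roller, 120 g: black rubber 18 mm across, 108 long; white square bearings 24 x 24 x 10 mm at y = -65 and +65 mm, in saddles (tops 103 mm high); a gear and 8 mm shaft end (to y = 87 mm) beyond the +y one. Origin: mid-rubber on the axis; y away from the pin. A fixed keeper covers the last 4 mm of the shaft end: with the pin back, slide the roller 6 mm in -y (room for 8), then lift.
- fork: Loose forked tool, 70 g, standing fork down in the block. Flat black handle 30 (x) x 18 (y) x 70 mm high; below it a steel blade 23 (x) x 3 (y) mm, 52 long, ending in two tines with a slot 11 mm wide, 22 deep between them, open downward. Origin: between the tine tips; z up (handle from z = 52 to 122 mm), x across the tines, y normal to the blade.
- fork_handle (a point): Centre of the forked tool's handle, 87 mm above the tips of the tines; the tool's axes.
- block: Fixed grey tool block 130 (x) x 56 (y) x 62 mm high; origin: centre of its underside. The fork's slot, 28 (x) x 10 (y) mm, open to the bottom, is at x = -35, y = 0; the handle's underside rests on the block's top, tine tips 10 mm above the counter, blade width along x. At x = +15 and +45 stand a screwdriver (round handle, top 109 mm) and a brush (top 124 mm), fixed.
- basket: Fixed white open basket, outside 225 (x) x 150 (y) mm (237 x 158 at the rim), 50 mm high (rim 51), walls and floor 4 mm. Origin: centre of its underside, x along its long side.
- basket_in (a point): Centre of the basket's inner floor, 4 mm above the counter. A roller lying on its bearings has its axis 12 mm above this.
- vial_a: Amber vial with white cap, 32 mm wide (cap 38), 84 mm high. Bystander; origin at its foot.
- vial_b: Wider amber vial with white cap, 38 mm wide (cap 44), 69 mm high. Bystander; origin at its foot.
- stock_bottle: White stock jar, 62 mm wide, 105 mm high. Bystander; origin at its foot.
- wash_bottle: White bottle, 54 mm wide, 130 mm high. Bystander; origin at its foot.
- stapler: Black stapler 120 x 32 x 39 mm. Bystander; origin under its middle.
- spare_roll: Spare label roll standing on end, 76 mm wide, 55 mm high. Bystander; origin at its foot.
There are look-alikes about, which are no part of the job. What is shaped like the fork but yellow is not meant.

How it is judged:
On the way, in this order (a step that is already met when the one before it is completed fails the run):
1. the fork presses the spring pin back by more than 4 mm, the roller still seated (value of joint pin above 0.004 m and contact force between fork and pin above 0.5 N and z of roller in the frame of printer below 0.1 m).
2. the pin is in its detent, the roller still seated (value of joint pin above 0.0115 m and z of roller in the frame of printer below 0.1 m), for 0.2 s.
3. the forked tool stands back in its slot, the roller still seated (x of fork in the frame of block between -0.043 and -0.027 m and y of fork in the frame of block between -0.008 and 0.008 m and z of fork in the frame of block below 0.016 m and angle between fork's own z axis and vertical below 0.12 rad and linear speed of fork below 0.02 m/s and z of roller in the frame of printer below 0.1 m), for 0.1 s.
4. the roller is lifted out of its saddles (z of roller in the frame of printer above 0.13 m), for 0.05 s.
At the end, for the whole second after the job is handed in: The pin stays back in its detent (over 11.5 mm); the roller rests level (7 degrees) on the basket floor, axis under 22 mm above it, its middle within 80 mm along and 65 mm across of the centre; the forked tool rests upright (7 degrees) in its slot in the block, down to within 6 mm (value of joint pin above 0.0115 m and x of roller in the frame of basket_in between -0.08 and 0.08 m and y of roller in the frame of basket_in between -0.065 and 0.065 m and z of roller in the frame of basket_in below 0.022 m and angle between the y axis of roller and the z axis of basket_in, either way round above 1.45 rad and linear speed of each of roller, fork below 0.02 m/s and x of fork in the frame of block between -0.043 and -0.027 m and y of fork in the frame of block between -0.008 and 0.008 m and z of fork in the frame of block below 0.016 m and angle between fork's own z axis and vertical below 0.12 rad); the robot touches nothing.
It fails at once if the roller is dropped into the basket (faster than 0.6 m/s near its floor) (horizontal distance between roller and basket_in below 0.12 m and z of roller in the frame of basket_in below 0.05 m and linear speed of roller above 0.6 m/s).
It fails at once if a bystander on the counter is moved more than 20 mm (distance of any of vial_a, vial_b, stock_bottle, wash_bottle, stapler, spare_roll from where it was at the start of the episode above 0.02 m).
It also fails if it takes over 53 s, if anything falls off the work surface, if the arm or the gripper's body presses on something with over 40 N, if the wrist force passes 120 N, or if a joint passes its speed limit or range.

## Robot

A 6-joint arm with a two-finger parallel gripper is mounted at the origin on the work surface. World frame = base frame: x ahead of the robot, y to its left, z up, the work surface at z = 0. Lengths are in m, angles in rad, forces in N, time in s.
With the tool pointing down it reaches from about 0.3 to 0.85 m from the base axis. Payload 5.4 kg.
Tool frame: the origin (TCP) lies between the finger pads; the fingertips stand 14 mm ahead of it and the grasp point (between the pads) lies 5 mm behind it; z points along the fingers, y is the direction in which the jaws open and shut (so a half turn about z gives the same grasp; the last joint's range is limited). The gripper opens to 85 mm and grips with 20 to 120 N. Pads are 22 mm wide; open, the fingers measure 114 mm over their backs; the gripper's body (76 mm by 85 mm) begins 54 mm behind the grasp point. The pads swing forward as they close: fully open they stand 13 mm farther back than shut.
Start: joints at [-1.401, 0.158, 1.597, -0, 1.386, -0.21], TCP at [0.213, -0.534, 0.245] pointing down, gripper open.
Joint ranges: [-2.91, 2.91], [-0.94, 2.29], [0.18, 2.7], [-1.29, 4.43], [0.17, 2.64], [-3, 3]. Speed limits (rad/s): [2.57, 2.57, 3.14, 3.14, 3.14, 3.14].

## Interface

Orientations are given as [roll, pitch, yaw] about the fixed x, y, z axes, in that order (R = Rz(yaw) Ry(pitch) Rx(roll)).
In Python, from rig import env, cams gives the robot as it stands. The module is installed in compiled form; this text tells all that it offers.
- The arm moves only by the tool jog_arm, never from a script. Its arguments are lists of equal length, an entry for each row: "hand": the opening, from 0 (shut) to 1 (fully open); "translation": the shift along the tool's x, y, z in mm, a list of three; "twist": the turn about the tool's z in degrees. In form: {"hand": [hand, ...], "translation": [[tx, ty, tz], ...], "twist": [twist, ...]}. A call has 1 to 5 rows; each row is the pose to reach, as a shift and turn from the pose measured when the call began, along the tool's axes at that moment; what a row does not reach only later rows make up. A row lasts 1/12 s, in which the tool goes at most 41.7 mm and 7.16 degrees, less where a joint would pass 70% of its speed; a pose out of reach is approached as far as the arm can. A call with a gripper value outside its range is refused whole. The fingers move at their own pace and stop on an object; "newtons" is the grip in N (left out, the last holds). Time passes only in rows, so rows that repeat a pose let the fingers close. It gives the time, the measured TCP pose, the force and the opening at its end, in the units of the state.
- env.observe(): the state, without advancing time (a new reading comes with each control period).
- cams.camera(name): name is "scene" or "top" or "wrist"; returns (picture, depth): 420x560x3 uint8, red, green, blue; 420x560 float32, m along the optical axis (not along the pixel's ray), 0 where there is no reading.
- cams.camera_params(name): a dict with "vfov" (degrees; the focal length in pixels is half the picture's height over the tangent of half this angle, whatever the lens; pixels are square), "cx", "cy" (the principal point, pixels), "k1" (the pictures are not rectified: a ray, as slopes to the right and down, at radius r is drawn at 1 + k1 r^2 times it, then the intrinsics apply), "view" (4x4, takes a point from world to camera coordinates); the wrist camera has in their place "T_tool_cam" (4x4, takes a point from camera to tool coordinates, whose origin is the TCP and whose axes are the flange's). Camera axes: x right, y up, looking along -z (the intrinsics and any distortion apply to the point x, -y, -z); pixel columns grow to the right and rows downward; lengths in m; the calibration is good to about 2 mm. A picture is of the moment at which its call begins: read the wrist's pose just before it. camera_params takes no time and is no camera call.
- env.close_job(): hands the job in, once; it reports no verdict.
The state is a dict: "clock": time; "q": joint angles; "qd": joint speeds; "tau": joint torques, N m; "tool_pos": TCP position; "tool_rot": TCP orientation; "force": force on the tool from outside, world axes, zero at the start; "ft_torque": the same for the moment, N m; "finger_gap": finger opening in m.
Only numpy, scipy, OpenCV 4.12 (cv2) and the standard library are available. Lean on these libraries where they do the work, as an engineer would, in place of code of your own. Each camera call takes 0.05 s, during which the arm holds its last target.

## Working session

There is one attempt and no reset: what is moved stays moved. The work goes in short steps, Python scripts to look and compute and a tool call to move; the robot and the scene stay as the last step left them, time stands still between calls to the robot, and variables do not carry over. Pictures are saved under pics/ and viewed, and the job is handed in when it is done.

Besides the shell and the picture viewer there is one more tool, called by a JSON object that holds its "method" and its "body". jog_arm: Moves the arm, as the interface text tells. Its arguments: {"type":"object","properties":{"hand":{"type":"array"},"translation":{"type":"array"},"twist":{"type":"array"},"newtons":{"type":"number"}},"required":["hand","translation","twist"]}

```bash
mkdir -p pics
cat > h.py <<'E'
import numpy as np, cv2
from scipy.spatial.transform import Rotation as R
from rig import env, cams
def K(p):
    f=210/np.tan(np.radians(p["vfov"])/2); return f
def snap(n,fn=None):
    s=env.observe(); im,d=cams.camera(n); 
    if fn: cv2.imwrite('pics/'+fn+'.png',im[:,:,::-1])
    np.savez('pics/'+(fn or n)+'.npz',im=im,d=d,T=Twc(n,s))
    return im,d,Twc(n,s)
def Ttool(s):
    T=np.eye(4);r=np.array(s["tool_rot"])
    T[:3,:3]=R.from_euler('xyz',r).as_matrix();T[:3,3]=s["tool_pos"];return T
def Twc(n,s):
    p=cams.camera_params(n)
    if n=='wrist': return Ttool(s)@np.array(p["T_tool_cam"])
    return np.linalg.inv(np.array(p["view"]))
def slopes(n,u,v):
    p=cams.camera_params(n);f=K(p);a=(np.asarray(u,float)-p["cx"])/f;b=(np.asarray(v,float)-p["cy"])/f
    x,y=a.copy(),b.copy()
    for _ in range(20):
        k=1+p["k1"]*(x*x+y*y); x,y=a/k,b/k
    return x,y
def onplane(n,T,u,v,z):
    x,y=slopes(n,u,v); d=np.stack([x,-y,-np.ones_like(x)],-1)@T[:3,:3].T; o=T[:3,3]
    return o+d*((z-o[2])/d[...,2])[...,None]
def pts(n,T,d):
    v,u=np.mgrid[:420,:560]; x,y=slopes(n,u,v)
    P=np.stack([x*d,-y*d,-d],-1)@T[:3,:3].T+T[:3,3]; P[d==0]=np.nan; return P
def proj(n,T,P):
    p=cams.camera_params(n);c=(np.asarray(P)-T[:3,3])@T[:3,:3]
    x,y=c[...,0]/-c[...,2],-c[...,1]/-c[...,2];k=1+p["k1"]*(x*x+y*y);f=K(p)
    return np.stack([x*k*f+p["cx"],y*k*f+p["cy"]],-1)
E
python3 - <<'E'
from h import *
print(env.observe())
for n in('scene','top','wrist'):
    im,d,T=snap(n,n+'0'); print(n,{k:v for k,v in cams.camera_params(n).items() if k!='view'},T.round(3).tolist())
E
```

```text
{'clock': 0.0, 'q': array([-1.40109584e+00,  1.59057264e-01,  1.59824716e+00,  6.80235040e-06,
        1.38620135e+00, -2.10093927e-01]), 'qd': array([-0.0014203 ,  0.0002454 ,  0.0009985 , -0.00080194, -0.00053689,
        0.00094413]), 'tau': array([-7.00847922e-04, -3.95995331e+01, -3.31436670e+01, -2.60018751e-04,
        8.28755350e-03, -6.55945698e-06]), 'tool_pos': array([ 0.21305478, -0.53344723,  0.24430479]), 'tool_rot': array([-3.13972299e+00, -4.05521936e-04,  3.79792778e-01]), 'force': array([-0.15271721,  0.89193501,  0.54717035]), 'ft_torque': array([0.0162696 , 0.02831889, 0.0030226 ]), 'finger_gap': 0.08524437096596846}
scene {'vfov': 46.61044028310578, 'cx': 273.8784255233619, 'cy': 217.6046978047097, 'k1': -0.005421725244990133} [[0.838, -0.352, 0.417, 1.065], [0.545, 0.523, -0.655, -0.959], [0.013, 0.776, 0.63, 0.892], [0.0, 0.0, 0.0, 1.0]]
top {'vfov': 53.62358479537516, 'cx': 283.04234266407803, 'cy': 206.56695338562207, 'k1': -0.1265181966010625} [[-0.007, 0.984, -0.179, 0.369], [-1.0, -0.011, -0.018, -0.142], [-0.02, 0.178, 0.984, 0.967], [0.0, 0.0, 0.0, 1.0]]
wrist {'vfov': 58.96156120575092, 'cx': 275.9899106689851, 'cy': 213.5773716933138, 'k1': -0.08417386240403955, 'T_tool_cam': array([[ 2.39631556e-04,  9.54340349e-01,  2.98721342e-01,
         7.50143811e-02],
       [ 9.99999909e-01, -3.34281644e-04,  2.65755791e-04,
         5.80443767e-04],
       [ 3.53478536e-04,  2.98721251e-01, -9.54340342e-01,
        -1.28366541e-01],
       [ 0.00000000e+00,  0.00000000e+00,  0.00000000e+00,
         1.00000000e+00]])} [[0.371, 0.886, 0.278, 0.283], [-0.929, 0.355, 0.109, -0.506], [-0.002, -0.298, 0.954, 0.373], [0.0, 0.0, 0.0, 1.0]]
```

View pics/scene0.png

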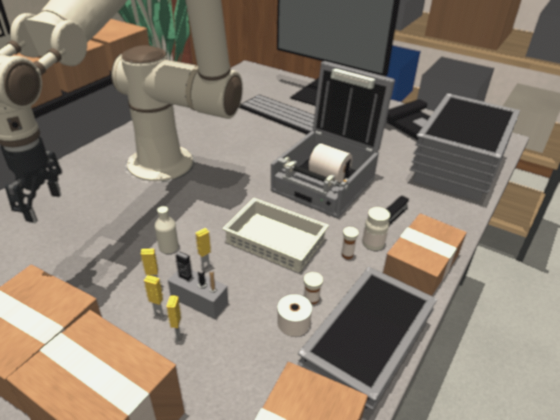

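View pics/top0.png

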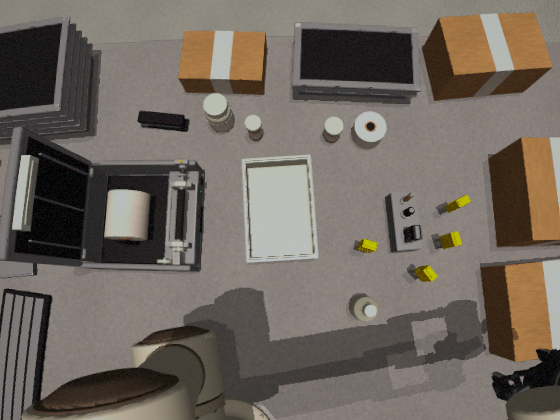

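View pics/wrist0.png

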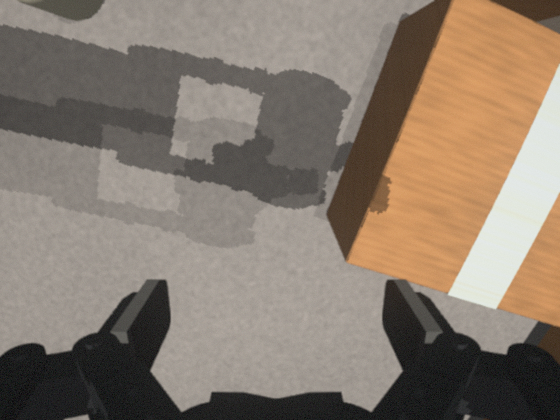

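Run:
```python
import cv2,numpy as np
t=cv2.imread('pics/top0.png');s=cv2.imread('pics/scene0.png')
a=cv2.resize(t[140:280,80:210],None,fx=4,fy=4,interpolation=cv2.INTER_CUBIC)
b=cv2.resize(t[170:300,340:480],None,fx=4,fy=4,interpolation=cv2.INTER_CUBIC)
cv2.imwrite('pics/z1.png',a);cv2.imwrite('pics/z2.png',b)
cv2.imwrite('pics/z3.png',cv2.resize(s[120:220,260:390],None,fx=5,fy=5,interpolation=cv2.INTER_CUBIC))
```

```text
(no output)
```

View pics/z1.png

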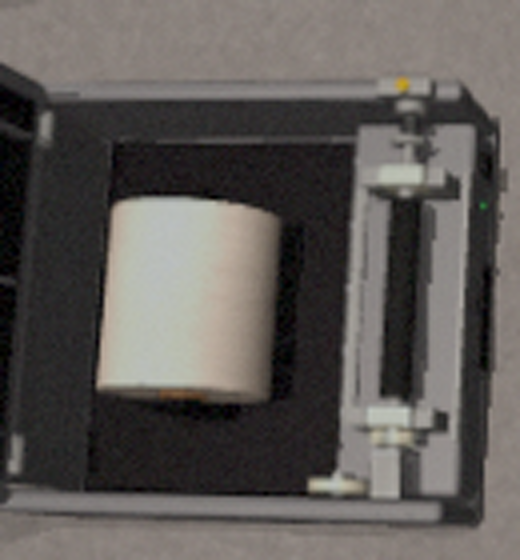

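View pics/z2.png

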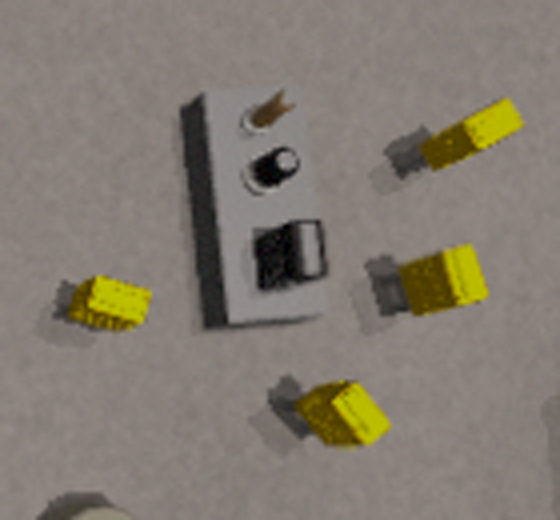

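View pics/z3.png

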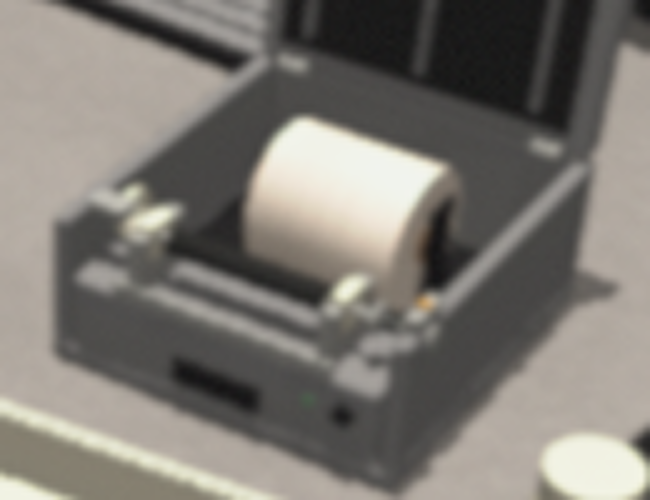

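Run:
```python
from h import *
D=np.load('pics/top0.npz');im,d,T=D['im'],D['d'],D['T']
P=pts('top',T,d)
v,u=np.mgrid[:420,:560]
def rect(m,nm):
    X=P[m][:,:2].astype(np.float32)*1000
    r=cv2.minAreaRect(X);print(nm,m.sum(),r,np.nanmedian(P[m],0).round(4))
reg=(u>375)&(u<432)&(v>180)&(v<265)
rect(reg&(abs(P[...,2]-.062)<.005),'blocktop')
g=reg&(P[...,2]>.12)&(v>215)
rect(g,'forktop')
reg=(u>225)&(u<330)&(v>140)&(v<275)
rect(reg&(P[...,2]>.046)&(P[...,2]<.056),'basket rim')
# printer
reg=(u>80)&(u<212)&(v>145)&(v<280)
print('floor z',np.nanmedian(P[280:300,200:260,2]))
rect(reg&(abs(P[...,2]-.104)<.003)&((v<170)|(v>260)),'walls')
hsv=cv2.cvtColor(im,cv2.COLOR_RGB2HSV)
for z0 in(.062,.092,.1,):
    m=reg&(P[...,2]>z0)&(u>160)
    print(z0,m.sum())
# z map of roller area
for vv in range(156,270,3): print(vv,' '.join('%4d'%(1000*P[vv,uu,2]) for uu in range(164,208,2)))
```

```text
blocktop 1103 ((499.5091247558594, -396.7234802246094), (131.92234802246094, 57.747432708740234), 1.9080973863601685) [ 0.504  -0.3888  0.0624]
forktop 157 ((456.8448791503906, -359.62664794921875), (31.038068771362305, 98.00005340576172), 11.263075828552246) [ 0.4628 -0.3947  0.1324]
basket rim 1342 ((534.1980590820312, -115.63593292236328), (238.01698303222656, 158.59251403808594), 3.222569704055786) [ 0.5294 -0.1136  0.0512]
floor z 0.0004144236289603809
walls 1039 ((514.960205078125, 188.54739379882812), (238.8921661376953, 242.67686462402344), 88.45330047607422) [0.4064 0.1885 0.104 ]
0.062 3409
0.092 1285
0.1 1047
156    4   -2    0    1   -2    3    0    0    0   -1    0    0    3    3    0    1    1    2    0    1    1    2
159    0    0    0    1    3    0    1    0    3  102  113  115    1    0    4    1   -1    0    1    1    1    0
162  108  103  102  104  103  114  113  116  112  114  115  114  106  104  104  102   95    2    1    1    1    0
165  100   99  100  104  102   95   97   97  100  103  100   97   97   96   95   92   92   73    1   -1    2    0
168   83   79   
[... 3159 characters left out ...]
3    0    1   -1
252   65   63   65   68   67   67   66   98   67   64   67   67   67   67   68   63   50   33    9    0   -1    0
255   66   66   67   65   63  109  108  111  105   67   67   67   68   64   66   63   50   30   10    0    1    0
258   83   81   68   66   65  107  107  108  105   67   66   65   65   64   65   65   47   30    8    1    0    1
261   95   92   89   88  105  110  108  106  102   66   68   66   63   66   69   63   49   30    3   -1    0    0
264  105  103   99  100   99   98  104  103  100  102  102   64   61   62   65   55   41   22    2    0    0    3
267  103  104  108  104  103  104  105  105  105  104  105  106  102   99   82   61   42   18   -3    1   -3   -1
```

Run:
```python
from h import *
D=np.load('pics/top0.npz');im,d,T=D['im'],D['d'],D['T']
P=pts('top',T,d)
v,u=np.mgrid[:420,:560]
def line(m,nm):
    X=P[m][:,:2].astype(np.float32)
    l=cv2.fitLine(X,cv2.DIST_HUBER,0,1e-5,1e-5).ravel();print(nm,m.sum(),l,np.degrees(np.arctan2(l[1],l[0])), X.min(0),X.max(0))
m=(u>170)&(u<190)&(v>190)&(v<239)&(P[...,2]>.096)&(P[...,2]<.112); line(m,'rubber')
m=(u>90)&(u<170)&(v>155)&(v<166)&(abs(P[...,2]-.104)<.006); line(m,'wallfar')
m=(u>90)&(u<185)&(v>255)&(v<275)&(abs(P[...,2]-.104)<.006); line(m,'wallnear')
# bearings: high & bright, blocks
g=im.min(2)
for a,b in((180,188),(240,248)):
    m=(u>160)&(u<198)&(v>=a)&(v<=b)&(P[...,2]>.1055)&(g>150); X=P[m]; print(m.sum(),X.mean(0),X.min(0),X.max(0))
```

```text
rubber 374 [ 0.9999544  -0.00955211  0.5045542   0.09616584] -0.5473038 [0.46000442 0.08831264] [0.5627419  0.10643597]
wallfar 455 [0.02502545 0.99968684 0.6272852  0.19078676] 88.565994 [0.6207758  0.12268837] [0.63638157 0.3049777 ]
wallnear 597 [0.00622145 0.9999806  0.40181336 0.1718665 ] 89.64353 [0.39441442 0.08194723] [0.4219848  0.28871965]
44 [0.57809395 0.09719796 0.10782601] [0.57322819 0.08721869 0.1055489 ] [0.58346458 0.10985398 0.11099256]
43 [0.4474277  0.09931759 0.10748491] [0.4385623  0.08895533 0.10550119] [0.45151132 0.12008171 0.11185245]
```

{"method": "jog_arm", "body": {"hand": [1, 1, 0.6, 0.6, 0.6], "translation": [[40, -5, -3], [80, -10, -6], [120, -15, -9], [160, -20, -12], [200, -25, -16]], "twist": [4, 8, 12, 16, 19]}}

```text
clock: 0.57
tool_pos: [0.3908, -0.4348, 0.2603]
tool_rot: [-3.139, 0.001, 0.044]
force: [0.6, -0.5, 1.0]
finger_gap: 0.0524
```

Run:
```python
from h import *
s=env.observe();print(s['clock'],s['tool_pos'],np.degrees(s['tool_rot']),s['finger_gap'])
```

```text
0.5667 [ 0.39078474 -0.43483679  0.26026209] [-1.79869053e+02  3.55092173e-02  2.54552424e+00] 0.05241120477963094
```

{"method": "jog_arm", "body": {"hand": [0.6, 0.6, 0.6], "translation": [[36, -18, 0], [73, -37, 0], [73, -37, 0]], "twist": [0, 0, 0]}}

```text
clock: 0.82
tool_pos: [0.4674, -0.3899, 0.2599]
tool_rot: [-3.137, -0.002, 0.051]
force: [-0.3, -0.9, -0.3]
finger_gap: 0.0516
```

Run:
```python
from h import *
im,d,T=snap('wrist','w1')
s=env.observe();print(s['clock'],s['tool_pos'],np.degrees(s['tool_rot']),s['finger_gap'])
P=pts('wrist',T,d)
def rect(m,nm):
    X=P[m][:,:2].astype(np.float32)*1000
    r=cv2.minAreaRect(X);print(nm,m.sum(),r,np.nanmedian(P[m],0).round(4))
m=(P[...,2]>.126)&(P[...,2]<.137); 
n,l,st,c=cv2.connectedComponentsWithStats(m.astype(np.uint8))
for i in range(1,n):
    if st[i,4]>200: rect(l==i,'top%s'%c[i])
m=abs(P[...,2]-.062)<.004
n,l,st,c=cv2.connectedComponentsWithStats(m.astype(np.uint8))
for i in range(1,n):
    if st[i,4]>500: rect(l==i,'blk%s'%c[i])
```

```text
0.8667 [ 0.46477384 -0.39196428  0.25977428] [-1.79810464e+02  2.98472308e-02  2.86349673e+00] 0.051163931961560244
top[285.43743642 210.95625636] 983 ((463.9395446777344, -397.1996154785156), (29.734153747558594, 18.021129608154297), 2.517681837081909) [ 0.4652 -0.3972  0.1322]
blk[542.44341564 144.24176955] 972 ((520.7737426757812, -630.801513671875), (4.271002292633057, 163.28111267089844), 89.87899780273438) [ 0.52   -0.6309  0.0618]
blk[285.21440021 141.25193695] 7486 ((497.6512756347656, -396.49774169921875), (129.6146697998047, 55.811241149902344), 3.2333855628967285) [ 0.5083 -0.3949  0.0618]
blk[492.59194396 281.98774081] 571 ((384.95208740234375, -621.3403930664062), (53.95734786987305, 119.84056854248047), 36.162437438964844) [ 0.3933 -0.5975  0.0622]
```

View pics/w1.png

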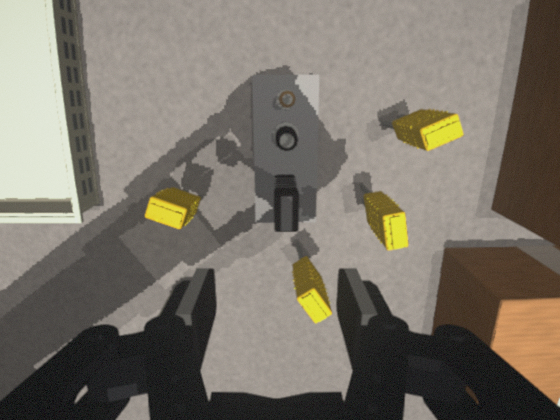

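{"method": "jog_arm", "body": {"hand": [0.5, 0.5, 0.5, 0.5, 0.5], "translation": [[-1, 5.5, 20], [-1, 5.5, 60], [-1, 5.5, 95], [-1, 5.5, 105], [-1, 5.5, 105]], "twist": [0, 0, 0, 0, 0]}}

```text
clock: 1.28
tool_pos: [0.4615, -0.3956, 0.1507]
tool_rot: [-3.132, 0.006, 0.049]
force: [-0.1, 0.7, -0.5]
finger_gap: 0.0428
```

Run:
```python
from h import *
im,d,T=snap('wrist','w2')
s=env.observe();print(s['clock'],s['tool_pos'],np.degrees(s['tool_rot']),s['finger_gap'])
P=pts('wrist',T,d)
m=(P[...,2]>.126)&(P[...,2]<.137); 
n,l,st,c=cv2.connectedComponentsWithStats(m.astype(np.uint8))
for i in range(1,n):
    if st[i,4]>500:
        X=P[l==i][:,:2].astype(np.float32)*1000
        print(c[i],cv2.minAreaRect(X))
```

```text
1.3333 [ 0.46287281 -0.39709502  0.15394348] [-1.79683618e+02  1.33684340e-01  2.80796447e+00] 0.042317955277355775
[279.5      268.353125] ((463.90777587890625, -397.6645202636719), (30.29303550720215, 17.60744285583496), 3.7372000217437744)
```

View pics/w2.png

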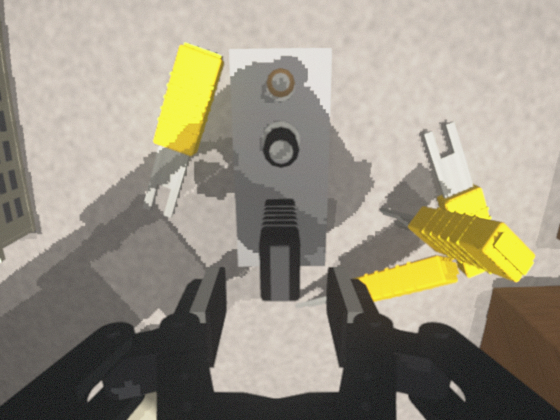

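Run:
```python
from h import *
im,d,T=snap('scene','s2')
cv2.imwrite('pics/s2z.png',cv2.resize(im[180:360,90:300,::-1],None,fx=3.5,fy=3.3,interpolation=cv2.INTER_CUBIC))
im=cv2.imread('pics/scene0.png')
cv2.imwrite('pics/s0z.png',cv2.resize(im[180:360,90:300],None,fx=3.5,fy=3.3,interpolation=cv2.INTER_CUBIC))
print(env.observe()['force'])
```

```text
[-0.2238524  -0.73738901  0.37784552]
```

View pics/s2z.png

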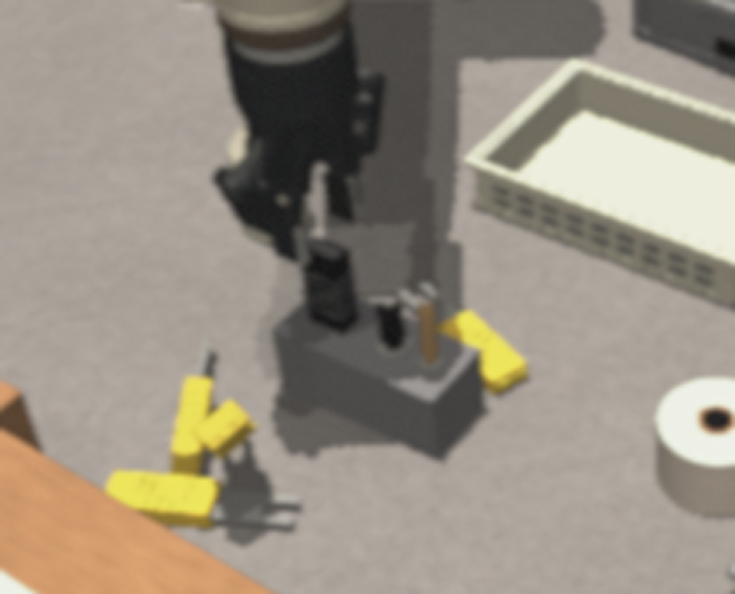

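View pics/s0z.png

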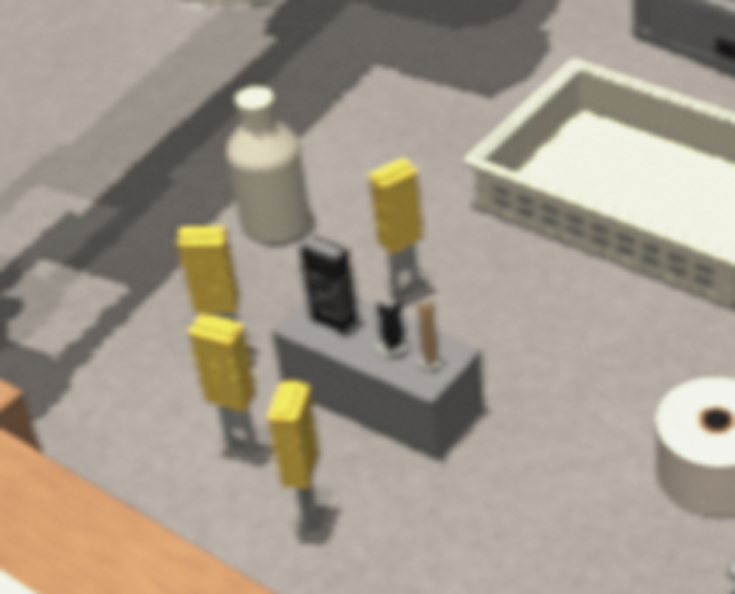

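Run:
```python
from h import *
im,d,T=snap('top','t2'); print(env.observe()['clock'])
```

```text
1.4333
```

View pics/t2.png

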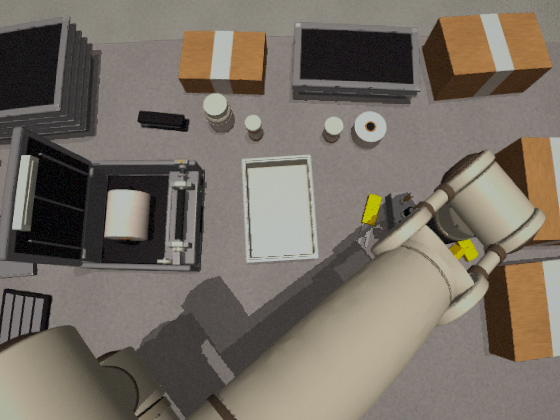

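{"method": "jog_arm", "body": {"hand": [0.5, 0.5, 0.5, 0.5, 0.5], "translation": [[1, 0.5, 20], [1, 0.5, 40], [1, 0.5, 55], [1, 0.5, 59], [1, 0.5, 59]], "twist": [0, 0, 0, 0, 0]}}

```text
clock: 1.85
tool_pos: [0.466, -0.3998, 0.0995]
tool_rot: [3.141, -0.002, 0.049]
force: [0.4, 0.4, 0.4]
finger_gap: 0.0426
```

{"method": "jog_arm", "body": {"hand": [0.1, 0.1, 0.1, 0.1, 0.1], "translation": [[0, 0, 0], [0, 0, 0], [0, 0, 0], [0, 0, 0], [0, 0, 0]], "twist": [0, 0, 0, 0, 0], "newtons": 80}}

```text
clock: 2.27
tool_pos: [0.4671, -0.401, 0.1021]
tool_rot: [3.137, -0.005, 0.049]
force: [-0.9, 0.9, 6.6]
finger_gap: 0.0173
```

{"method": "jog_arm", "body": {"hand": [0.1], "translation": [[0, 0, 0]], "twist": [0]}}

```text
clock: 2.35
tool_pos: [0.4673, -0.4011, 0.1031]
tool_rot: [3.137, -0.005, 0.049]
force: [-1.4, 2.2, -2.4]
finger_gap: 0.0168
```

Run:
```python
from h import *
def o():
    s=env.observe();print(s['clock'],s['tool_pos'].round(4),np.degrees(s['tool_rot']).round(2),s['force'].round(1),s['ft_torque'].round(2),s['finger_gap'])
o();im,d,T=snap('wrist','w3');o()
```

```text
2.35 [ 0.4673 -0.4011  0.1031] [179.74  -0.31   2.83] [-1.4  2.2 -2.4] [0.58 0.09 0.01] 0.016789724265181147
2.4 [ 0.4674 -0.401   0.1032] [179.74  -0.32   2.83] [0.3 1.  1.1] [ 0.31 -0.01  0.  ] 0.01756643725385902
```

View pics/w3.png

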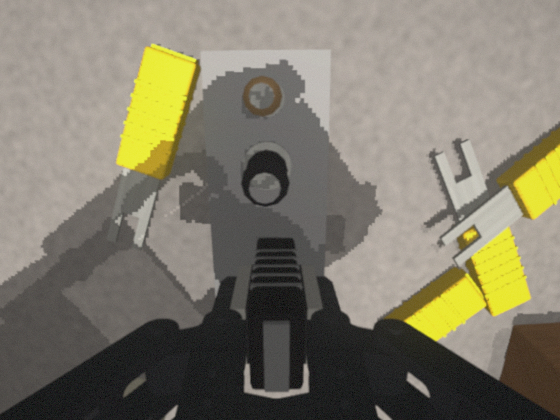

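```bash
cat >> h.py <<'E'
def o():
    s=env.observe();print(s['clock'],s['tool_pos'].round(4),np.degrees(s['tool_rot']).round(2),s['force'].round(1),s['ft_torque'].round(2),round(s['finger_gap'],4));return s
E
python3 - <<'E'
from h import *
D=np.load('pics/w3.npz');im,d,T=D['im'],D['d'],D['T']
P=pts('wrist',T,d)
Tt=Ttool(env.observe())
Q=(P-Tt[:3,3])@Tt[:3,:3]
v,u=np.mgrid[:420,:560]
for vv in range(285,415,6): print(vv,' '.join('%d/%d'%(1000*P[vv,uu,2],1000*Q[vv,uu,0]) for uu in range(245,310,7)))
m=(u>235)&(u<320)&(P[...,2]>.126)&(P[...,2]<.14)&(v>300)
X=P[m];print(m.sum(),np.median(X,0),X.min(0),X.max(0)); X=Q[m];print(np.median(X,0),X.min(0),X.max(0))
E
```

```text
285 109/9 113/11 114/12 113/11 113/11 113/11 112/11 113/11 113/11 109/9
291 115/10 116/10 118/11 118/11 116/11 116/10 116/11 116/11 115/10 115/10
297 119/10 119/10 121/11 121/11 122/11 121/11 121/11 121/11 119/10 117/9
303 122/9 124/10 125/11 125/11 124/11 125/11 124/11 124/11 124/10 123/10Traceback (most recent call last):
  File "<stdin>", line 7, in <module>
  File "<stdin>", line 7, in <genexpr>
ValueError: cannot convert float NaN to integer
```

{"method": "jog_arm", "body": {"hand": [0.1, 0.1, 0.1, 0.1, 0.1], "translation": [[0, 0, -25], [0, 0, -60], [0, 0, -100], [0, 0, -140], [0, 0, -160]], "twist": [0, 0, 0, 0, 0]}}

```text
clock: 2.82
tool_pos: [0.4677, -0.402, 0.2697]
tool_rot: [3.13, -0.01, 0.049]
force: [0.5, -0.5, 0.7]
finger_gap: 0.0173
```

Run:
```python
from h import *
o();im,d,T=snap('scene','s4')
cv2.imwrite('pics/s4z.png',cv2.resize(im[120:360,60:330,::-1],None,fx=2.5,fy=2.5,interpolation=cv2.INTER_CUBIC))
snap('wrist','w4')
```

```text
2.8167 [ 0.4677 -0.402   0.2697] [179.31  -0.6    2.84] [ 0.5 -0.5  0.7] [0.01 0.   0.04] 0.0173
```

View pics/s4z.png

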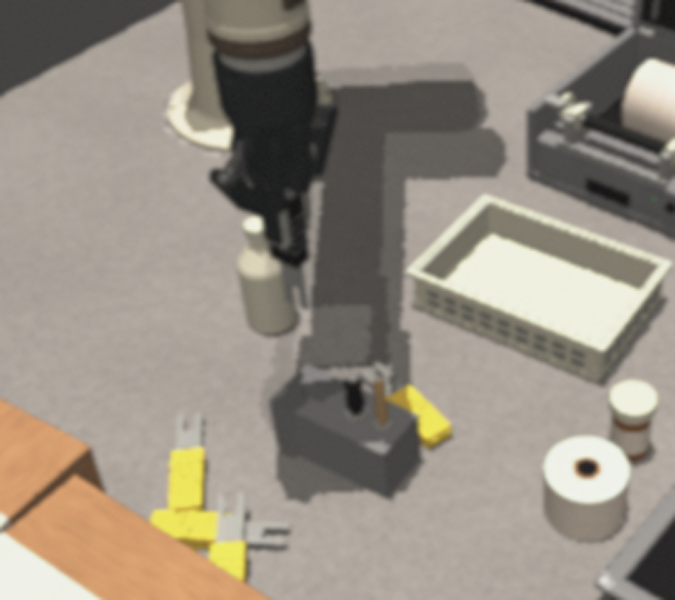

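View pics/w4.png

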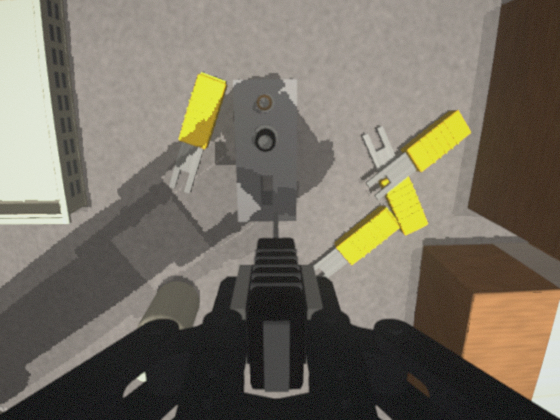

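{"method": "jog_arm", "body": {"hand": [0.1, 0.1, 0.1, 0.1, 0.1], "translation": [[10, -36, 0], [21, -74, 0], [33, -112, 0], [45, -150, 0], [57, -188, 0]], "twist": [-7, -14, -21, -28, -35]}}

```text
clock: 3.33
tool_pos: [0.5154, -0.2101, 0.2663]
tool_rot: [3.125, -0.001, 0.666]
force: [1.1, 0.6, -0.5]
finger_gap: 0.0169
```

{"method": "jog_arm", "body": {"hand": [0.1, 0.1, 0.1, 0.1, 0.1], "translation": [[30, -24, 0], [60, -48, 0], [90, -72, 0], [120, -96, 0], [151, -119, 0]], "twist": [-7, -14, -21, -28, -35]}}

```text
clock: 3.75
tool_pos: [0.5601, -0.0213, 0.263]
tool_rot: [3.129, 0.009, 1.283]
force: [0.4, -0.4, -1.6]
finger_gap: 0.0172
```

{"method": "jog_arm", "body": {"hand": [0.1, 0.1, 0.1, 0.1, 0.1], "translation": [[35, -2, 0], [75, -4, 0], [110, -6, 0], [125, -6, 0], [125, -6, 0]], "twist": [-6, -12, -15.5, -15.5, -15.5]}}

```text
clock: 4.17
tool_pos: [0.5895, 0.1037, 0.26]
tool_rot: [3.134, 0.011, 1.558]
force: [-0.1, 0.5, 0.3]
finger_gap: 0.0174
```

Run:
```python
from h import *
o();snap('wrist','w5');o()
im,d,T=snap('scene','s5')
cv2.imwrite('pics/s5z.png',cv2.resize(im[60:230,240:400,::-1],None,fx=4.5,fy=3.5,interpolation=cv2.INTER_CUBIC))
```

```text
4.1667 [0.5895 0.1037 0.26  ] [179.57   0.64  89.24] [-0.1  0.5  0.3] [-0.    0.07  0.03] 0.0174
4.2167 [0.5894 0.1017 0.2602] [179.58   0.71  89.14] [-0.4 -0.7 -0.6] [0.   0.02 0.1 ] 0.0171
```

View pics/w5.png

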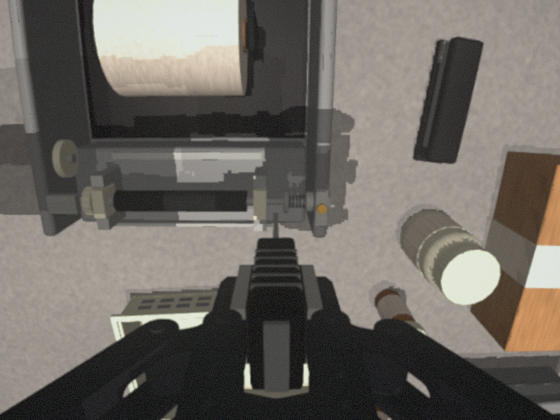

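View pics/s5z.png

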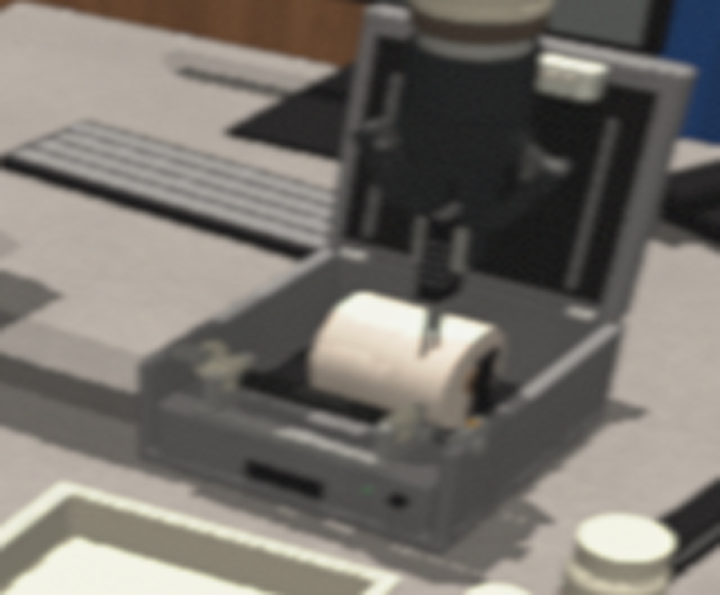

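Run:
```python
from h import *
D=np.load('pics/w5.npz');im,d,T=D['im'],D['d'],D['T']
cv2.imwrite('pics/w5z.png',cv2.resize(im[160:260,230:340,::-1],None,fx=7,fy=6,interpolation=cv2.INTER_CUBIC))
P=pts('wrist',T,d)
print('x'); 
for vv in range(185,245,3): print(vv,' '.join('%4d'%(1000*P[vv,uu,2]) if d[vv,uu] else ' nan' for uu in range(236,336,4)))
for uu in (250,262,268,272,276,280,284,288,292,300): print(uu,onplane('wrist',T,np.array(float(uu)),np.array(202.),.095).round(4))
```

```text
x
185   66   66   65   66   66  102  102  102   65   65   66   64   65   65   66   64   67   64   58   91  102  103  104  100   -1
188   66   65   65   66   65   99   99  100   66   67   66   65   65   65   65   65   65   64   59   91  110  109  110   99    0
191   95   96   96   65   66  105  107  106   66   66   65   66   98   65   64   66   64   64   94   95  114  112  114   94    0
194  100   99  101   65   65  105  107  107   66   64   66   65  101   66   66   67   65   64   98   99  114  112  113   99    0
197  101  102  102   97   97  106  106  106   65   66   66   64  102   93   97   96   98   88  101  100  114  113  113  101   -2
200  102  103  102   98   97  106  107  107   98   97   96   97  104   98   99  100   98   97  102  101  112  113  113  101    0
203  103  103  104   98   98  107  106  106   97   98   98   97  105   97  100   99  100   98  103  103  114  113  112  102   -1
206  103  102  102   65   66  106  107  107   66   65   65   65  104   96   99   98   99   91  101  102  113  117  116  103    0
209  102  101  102   64   65  107  108  104   66   65   65   66  1
[... 1051 characters left out ...]
  0    0    0  102  102  103  101   -1    0
236    0   -1    0   -1    0    0    0   -1    0    0  210    0    0    0    0    0    0    0   -1    0  104  102  102   -1    0
239    0    0    0   -1    0    0  224  223  222  224  223  224  224  223  223    0    0    0    0    0    0    0    0    2    0
242    0   -1   -1    0   -1    0  227  228  227  227  227  226  227  228  226    0    1    0    0    0    0    0   -1   -1   -1
250 [0.5683 0.0957 0.095 ]
262 [0.5781 0.0956 0.095 ]
268 [0.5831 0.0955 0.095 ]
272 [0.5863 0.0954 0.095 ]
276 [0.5896 0.0954 0.095 ]
280 [0.5929 0.0953 0.095 ]
284 [0.5962 0.0953 0.095 ]
288 [0.5995 0.0952 0.095 ]
292 [0.6027 0.0952 0.095 ]
300 [0.6093 0.0951 0.095 ]
```

View pics/w5z.png

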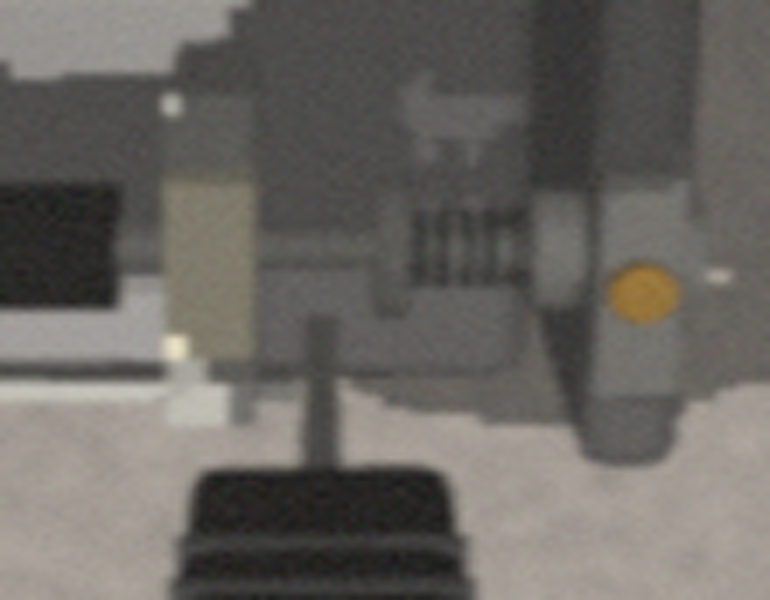

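Run:
```python
from h import *
D=np.load('pics/w5.npz');T=D['T'];s=env.observe();Tt=Ttool(s)
f=lambda u,v,z:onplane('wrist',T,np.array(float(u)),np.array(float(v)),z)
for n,a in dict(bear=(266.7,204,.107),collar=(284,203,.104),pin=(275,201.5,.098),pin2=(270,201.2,.098),brgL=(254,204,.107),blade_tip=(275.7,212.8,.167),bladeL=(273.8,215,.174),bladeR=(277.8,215,.174)).items():
    p=f(*a);print(n,p.round(4),((p-Tt[:3,3])@Tt[:3,:3]).round(4))
P=pts('wrist',T,D['d']);
for v in range(210,237,4):
    for u in (275,276): p=P[v,u];print(v,p.round(4),((p-Tt[:3,3])@Tt[:3,:3]).round(4))
```

```text
bear [0.5822 0.0973 0.107 ] [-0.0012 -0.0082  0.1534]
collar [0.5959 0.0971 0.104 ] [-0.0012  0.0055  0.1565]
pin [0.5888 0.0967 0.098 ] [-0.0017 -0.0017  0.1625]
pin2 [0.5847 0.097  0.098 ] [-0.0014 -0.0058  0.1624]
brgL [0.5722 0.0975 0.107 ] [-0.0012 -0.0182  0.1533]
blade_tip [0.5891 0.1093 0.167 ] [ 0.0101 -0.0011  0.0933]
bladeL [0.5879 0.1102 0.174 ] [ 0.0108 -0.0022  0.0863]
bladeR [0.5903 0.1101 0.174 ] [0.0108 0.0002 0.0863]
210 [0.5887 0.0794 0.066 ] [-0.0185 -0.0017  0.1946]
210 [0.5896 0.0794 0.0661] [-0.0185 -0.0008  0.1946]
214 [0.5887 0.1103 0.1726] [ 0.011  -0.0015  0.0877]
214 [0.5893 0.1102 0.1721] [ 0.0109 -0.0009  0.0882]
218 [0.5886 0.1104 0.1802] [ 0.011  -0.0015  0.0801]
218 [0.5892 0.11   0.1791] [ 0.0106 -0.0009  0.0812]
222 [0.5886 0.1105 0.1878] [ 0.011  -0.0015  0.0724]
222 [0.5892 0.1105 0.1877] [ 0.011  -0.0009  0.0726]
226 [0.5886 0.1104 0.1942] [ 0.0108 -0.0014  0.0661]
226 [0.5891 0.1102 0.1936] [ 0.0106 -0.0009  0.0667]
230 [0.5885 0.1105 0.2008] [ 0.0108 -0.0014  0.0595]
230 [0.5891 0.1101 0.1997] [ 0.0104 -0.0009  0.0606]
234 [0.5885 0.1106 0.207 ] [ 0.0109 -0.0014  0.0532]
234 [0.589  0.1107 0.2073] [ 0.011  -0.0009  0.053 ]
```

Run:
```python
from h import *
D=np.load('pics/w5.npz');T=D['T'];s=env.observe();Tt=Ttool(s)
P=pts('wrist',T,D['d']);Q=(P-Tt[:3,3])@Tt[:3,:3]
for v in range(236,312,5): print(v,[ (Q[v,u]*1000).round(1).tolist() for u in (262,276,290)])
v=np.arange(236,390,1);row=Q[260:300,235:320]
D3=np.load('pics/w4.npz');
```

```text
236 [[-68.9, -16.3, 261.1], [10.9, -0.9, 50.3], [-68.9, 15.0, 261.5]]
241 [[14.7, -7.4, 33.6], [14.8, -0.9, 33.4], [14.6, 5.7, 33.9]]
246 [[14.5, -7.2, 27.9], [14.8, -0.9, 27.3], [14.7, 5.4, 27.4]]
251 [[14.5, -7.0, 22.1], [15.0, -0.9, 21.0], [15.2, 5.2, 20.6]]
256 [[14.7, -6.8, 16.2], [15.3, -0.9, 15.0], [14.7, 5.0, 16.3]]
261 [[14.5, -6.6, 11.6], [15.5, -0.9, 9.5], [14.9, 4.8, 10.8]]
266 [[15.6, -6.4, 4.6], [14.8, -0.9, 6.3], [15.0, 4.7, 6.0]]
271 [[15.0, -6.3, 1.4], [14.5, -0.9, 2.5], [14.8, 4.5, 1.8]]
276 [[14.6, -6.1, -2.1], [15.2, -0.9, -3.2], [15.3, 4.3, -3.3]]
281 [[14.4, -6.0, -5.8], [14.5, -0.9, -5.9], [15.1, 4.2, -6.9]]
286 [[14.9, -5.8, -10.4], [15.2, -0.9, -11.0], [15.1, 4.1, -10.7]]
291 [[15.0, -5.7, -14.3], [14.5, -0.9, -13.3], [15.1, 3.9, -14.3]]
296 [[15.0, -5.6, -17.6], [14.6, -0.9, -16.9], [14.9, 3.8, -17.4]]
301 [[14.9, -5.5, -20.8], [14.6, -0.9, -20.2], [15.0, 3.7, -20.9]]
306 [[14.8, -5.4, -23.6], [15.2, -0.9, -24.2], [15.4, 3.6, -24.6]]
311 [[15.4, -5.2, -27.6], [15.0, -0.9, -26.9], [15.8, 3.4, -28.2]]
```

Run:
```python
from h import *
Tc=np.array(cams.camera_params('wrist')['T_tool_cam'])
for n in('w3','w4','w5'):
    D=np.load(f'pics/{n}.npz');P=pts('wrist',Tc,D['d'])
    for v in (290,300,320,350):print(n,v,(P[v,270:284]*1000).mean(0).round(1), (P[v-30:v,270:284]*1000).mean((0,1)).round(1))
```

```text
w3 290 [ 11.6  -0.8 -13.7] [nan nan nan]
w3 300 [ 11.5  -0.8 -20.2] [nan nan nan]
w3 320 [  9.8  -0.8 -29.2] [nan nan nan]
w3 350 [  0.2  -0.8 -31.4] [  5.9  -0.8 -31.3]
w4 290 [ 11.5  -0.8 -13.4] [nan nan nan]
w4 300 [ 11.5  -0.8 -20.2] [nan nan nan]
w4 320 [ 10.   -0.8 -29.5] [ 11.5  -0.8 -22.8]
w4 350 [  0.3  -0.8 -31.5] [nan nan nan]
w5 290 [ 11.5  -0.8 -13.5] [nan nan nan]
w5 300 [ 11.6  -0.8 -20.3] [nan nan nan]
w5 320 [ 10.   -0.8 -29.6] [nan nan nan]
w5 350 [  0.3  -0.8 -31.6] [nan nan nan]
```

Run:
```python
from h import *
s=o();Tt=Ttool(s);f=Tt@np.array([-.0035,-.0008,.0905,1]);print('fork tip',f.round(4),s['qd'].round(3))
g=np.array([.589,.0965,.083]);print('delta tool mm',(1000*(g-f[:3])@Tt[:3,:3]).round(1))
```

```text
4.2667 [0.5893 0.1004 0.2604] [179.57   0.73  89.04] [ 0.4  0.5 -0.2] [ 0.06 -0.05 -0.04] 0.0169
fork tip [0.5891 0.0958 0.17   1.    ] [-0.033 -0.015  0.004 -0.004  0.003 -0.002]
delta tool mm [ 1.8 -0.8 87. ]
```

{"method": "jog_arm", "body": {"hand": [0.1, 0.1, 0.1, 0.1, 0.1], "translation": [[2, -0.5, 15], [2, -0.5, 35], [2, -0.5, 48], [2, -0.5, 48], [2, -0.5, 48]], "twist": [0, 0, 0, 0, 0]}}

```text
clock: 4.68
tool_pos: [0.5885, 0.1008, 0.2114]
tool_rot: [3.137, 0.013, 1.553]
force: [0.6, 0.6, -0.7]
finger_gap: 0.0171
```

{"method": "jog_arm", "body": {"hand": [0.1, 0.1], "translation": [[0, 0, 0], [0, 0, 0]], "twist": [0, 0]}}

```text
clock: 4.85
tool_pos: [0.5892, 0.1003, 0.2127]
tool_rot: [3.135, 0.013, 1.552]
force: [0.3, -0.2, -0.7]
finger_gap: 0.0168
```

Run:
```python
from h import *
s=o();im,d,T=snap('wrist','w6');s2=o();print(s2['qd'].round(3))
Tt=Ttool(s);f=Tt@np.array([-.0035,-.0008,.0905,1]);print('fork tip',f.round(4))
cv2.imwrite('pics/w6z.png',cv2.resize(im[150:270,220:340,::-1],None,fx=6,fy=5,interpolation=cv2.INTER_CUBIC))
```

```text
4.85 [0.5892 0.1003 0.2127] [179.6    0.76  88.93] [ 0.3 -0.2 -0.7] [ 0.06 -0.02  0.02] 0.0168
4.9 [0.5892 0.1005 0.2127] [179.59   0.75  88.94] [-0.2 -0.5 -0.9] [0.02 0.01 0.03] 0.0169
[ 0.006  0.     0.     0.003 -0.001 -0.   ]
fork tip [0.5889 0.0956 0.1222 1.    ]
```

View pics/w6z.png

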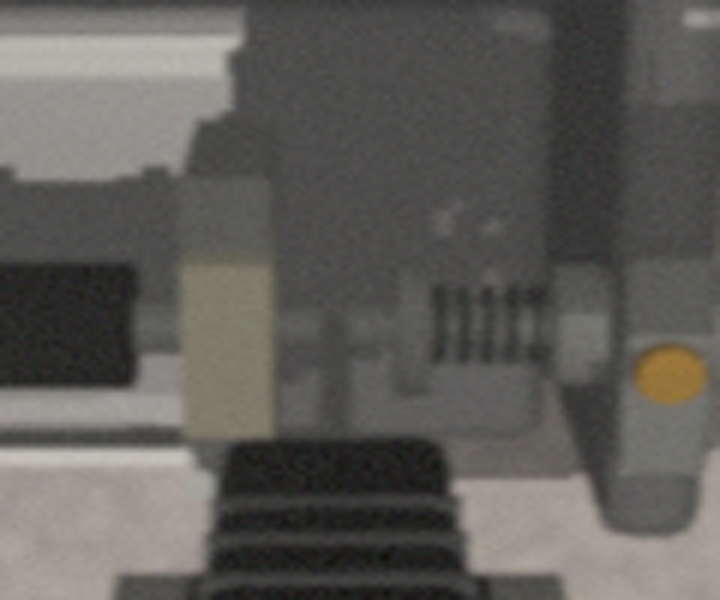

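Run:
```python
from h import *
D=np.load('pics/w6.npz');T=D['T'];P=pts('wrist',T,D['d'])
f=lambda u,v,z:onplane('wrist',T,np.array(float(u)),np.array(float(v)),z).round(4)
print('brg face',f(265.8,225,.107),'collar',f(286.7,217,.104),'brg edges',f(258,202.4,.107),f(258,237.4,.107))
print('rubber edges', f(238,203,.1),f(238,227,.1))
print('brg z',np.nanmedian(P[215:230,253:263,2]),'brg y from depth', [np.nanmin(P[195:240,256:262,1][P[195:240,256:262,2]>.1045]),np.nanmax(P[195:240,256:262,1][P[195:240,256:262,2]>.1045])])
m=(P[150:250,222:240,2]>.095)&(P[150:250,222:240,2]<.11);y=P[150:250,222:240,1][m];print('rubber y',np.percentile(y,[1,50,99]))
```

```text
brg face [0.582  0.0932 0.107 ] collar [0.5961 0.0975 0.104 ] brg edges [0.5773 0.109  0.107 ] [0.5765 0.0844 0.107 ]
rubber edges [0.5635 0.1068 0.1   ] [0.5626 0.0896 0.1   ]
brg z 0.10668827837238928 brg y from depth [np.float64(0.0850691855193786), np.float64(0.11151629931499833)]
rubber y [0.08941719 0.09939788 0.10579038]
```

Run:
```python
from h import *
s=o();Tt=Ttool(s);f=Tt@np.array([-.0035,-.0008,.0905,1]);print(f.round(4),Tt[:3,2])
print((1000*(np.array([.589,.0968,.082])-f[:3])@Tt[:3,:3]).round(1))
```

```text
4.9 [0.5892 0.1005 0.2127] [179.59   0.75  88.94] [-0.2 -0.5 -0.9] [0.02 0.01 0.03] 0.0169
[0.589  0.0958 0.1222 1.    ] [ 0.00692235 -0.01322194 -0.99988862]
[ 1.5 -0.3 40.2]
```

{"method": "jog_arm", "body": {"hand": [0.1, 0.1, 0.1, 0.1, 0.1], "translation": [[1.5, -0.3, 8], [1.5, -0.3, 20], [1.5, -0.3, 32], [1.5, -0.3, 40], [1.5, -0.3, 40]], "twist": [0, 0, 0, 0, 0]}}

```text
clock: 5.32
tool_pos: [0.5872, 0.1015, 0.1691]
tool_rot: [3.14, 0.013, 1.552]
force: [-0.4, 0.1, 0.3]
finger_gap: 0.0168
```

{"method": "jog_arm", "body": {"hand": [0.1], "translation": [[0, 0, 0]], "twist": [0]}}

```text
clock: 5.4
tool_pos: [0.587, 0.1015, 0.1684]
tool_rot: [3.141, 0.013, 1.552]
force: [0.7, 0.2, -0.2]
finger_gap: 0.0172
```

Run:
```python
from h import *
s=o();im,d,T=snap('wrist','w7');s2=o();print(s2['qd'].round(3))
Tt=Ttool(s);f=Tt@np.array([-.0035,-.0008,.0905,1]);print('fork tip',f.round(4))
cv2.imwrite('pics/w7z.png',cv2.resize(im[150:300,200:360,::-1],None,fx=4.8,fy=4,interpolation=cv2.INTER_CUBIC))
```

```text
5.4 [0.587  0.1015 0.1684] [179.98   0.75  88.95] [ 0.7  0.2 -0.2] [-0.03 -0.03 -0.03] 0.0172
5.45 [0.5866 0.1016 0.168 ] [-179.96    0.75   88.95] [-0.2  0.2 -0.8] [ 0.09 -0.04  0.02] 0.0171
[-0.    -0.007 -0.005  0.001  0.005 -0.001]
fork tip [0.5861 0.0968 0.078  1.    ]
```

View pics/w7z.png

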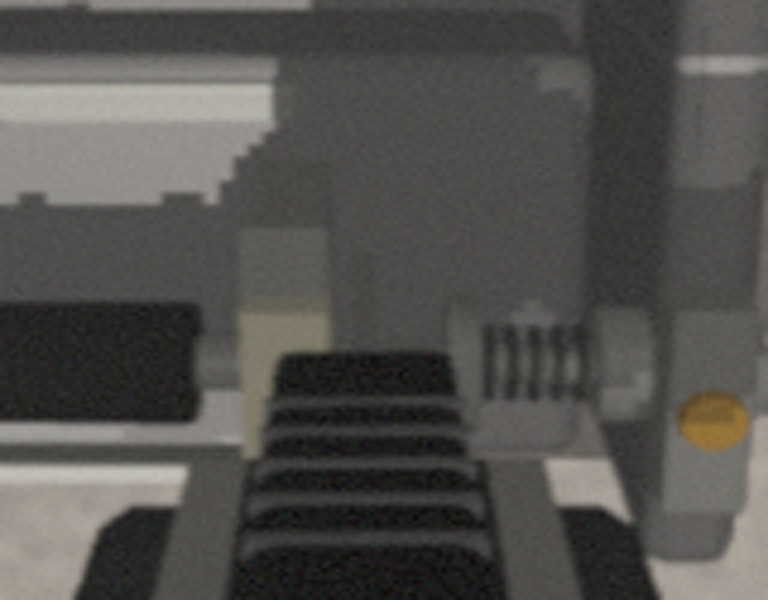

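{"method": "jog_arm", "body": {"hand": [0.1, 0.1, 0.1, 0.1, 0.1], "translation": [[0, 2, -4], [0, 6, -4], [0, 10, -4], [0, 14, -4], [0, 18, -4]], "twist": [0, 0, 0, 0, 0], "newtons": 100}}

```text
clock: 5.87
tool_pos: [0.6035, 0.1014, 0.172]
tool_rot: [-3.136, 0.013, 1.553]
force: [-6.9, 1.0, 2.7]
finger_gap: 0.0167
```

Run:
```python
from h import *
s=o()
Tt=Ttool(s);f=Tt@np.array([-.0035,-.0008,.0905,1]);print('fork tip',f.round(4))
```

```text
5.8667 [0.6035 0.1014 0.172 ] [-179.71    0.75   88.96] [-6.9  1.   2.7] [ 0.01  1.3  -0.01] 0.0167
fork tip [0.6022 0.0967 0.0816 1.    ]
```

{"method": "jog_arm", "body": {"hand": [0.1, 0.1, 0.1, 0.1, 0.1], "translation": [[0, 3, 0], [0, 5, 0], [0, 7, 0], [0, 8, 0], [0, 8, 0]], "twist": [0, 0, 0, 0, 0]}}

```text
clock: 6.28
tool_pos: [0.6104, 0.1013, 0.1719]
tool_rot: [-3.133, 0.013, 1.553]
force: [-6.8, -0.1, 2.8]
finger_gap: 0.017
```

Run:
```python
from h import *
s=o();im,d,T=snap('wrist','w8')
Tt=Ttool(s);f=Tt@np.array([-.0035,-.0008,.0905,1]);print('fork tip',f.round(4))
cv2.imwrite('pics/w8z.png',cv2.resize(im[150:300,200:360,::-1],None,fx=4.8,fy=4,interpolation=cv2.INTER_CUBIC))
```

```text
6.2833 [0.6104 0.1013 0.1719] [-179.49    0.76   88.96] [-6.8 -0.1  2.8] [ 0.    1.4  -0.08] 0.017
fork tip [0.6087 0.0966 0.0814 1.    ]
```

View pics/w8z.png

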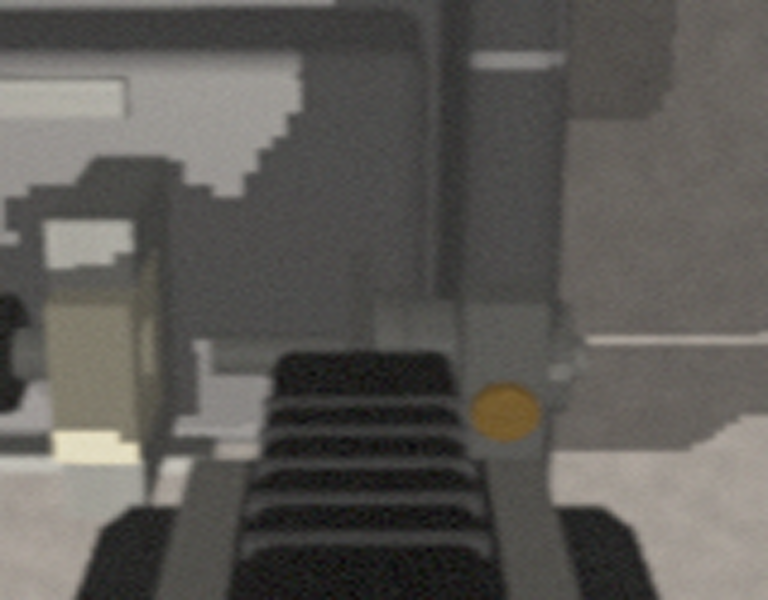

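{"method": "jog_arm", "body": {"hand": [0.1, 0.1, 0.1, 0.1, 0.1], "translation": [[0, 2, 0], [0, 4, 0], [0, 4, 0], [0, 0, 0], [0, -5, 0]], "twist": [0, 0, 0, 0, 0]}}

```text
clock: 6.75
tool_pos: [0.606, 0.1013, 0.172]
tool_rot: [-3.135, 0.013, 1.553]
force: [-0.7, 1.0, -0.5]
finger_gap: 0.0166
```

{"method": "jog_arm", "body": {"hand": [0.1, 0.1], "translation": [[0, -1, 0], [0, -2, 0]], "twist": [0, 0]}}

```text
clock: 6.92
tool_pos: [0.6044, 0.1013, 0.1723]
tool_rot: [-3.136, 0.013, 1.553]
force: [0.8, -0.6, -0.5]
finger_gap: 0.0169
```

Run:
```python
from h import *
s=o();im,d,T=snap('wrist','w9');o()
Tt=Ttool(s);f=Tt@np.array([-.0035,-.0008,.0905,1]);print('fork tip',f.round(4))
cv2.imwrite('pics/w9z.png',cv2.resize(im[150:300,200:360,::-1],None,fx=4.8,fy=4,interpolation=cv2.INTER_CUBIC))
```

```text
6.9167 [0.6044 0.1013 0.1723] [-179.69    0.76   88.96] [ 0.8 -0.6 -0.5] [ 0.01  0.01 -0.  ] 0.0169
6.9667 [0.6042 0.1013 0.1723] [-179.67    0.76   88.96] [-1.  -0.  -0.6] [ 0.   -0.04  0.03] 0.0168
fork tip [0.603  0.0967 0.0819 1.    ]
```

View pics/w9z.png

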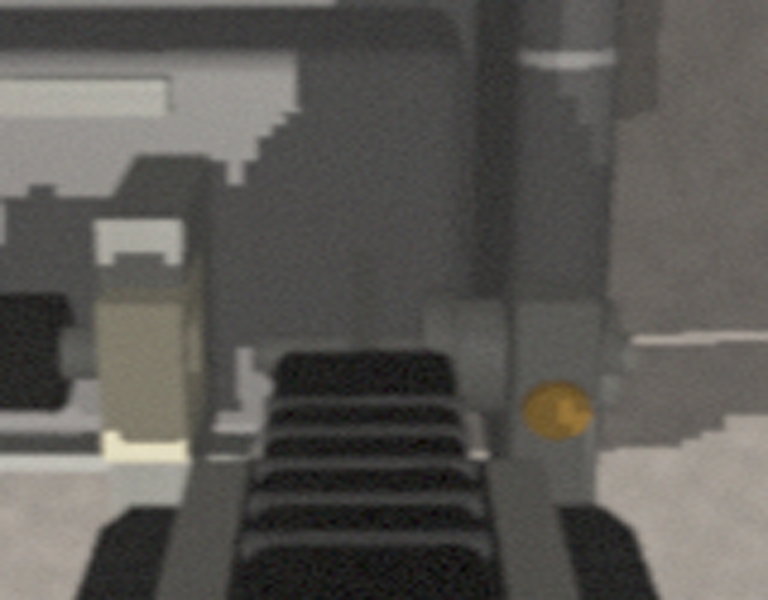

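{"method": "jog_arm", "body": {"hand": [0.1, 0.1, 0.1, 0.1, 0.1], "translation": [[0, 0, -12], [0, 0, -35], [0, 0, -70], [0, 0, -95], [0, 0, -95]], "twist": [0, 0, 0, 0, 0]}}

```text
clock: 7.38
tool_pos: [0.6083, 0.1026, 0.276]
tool_rot: [3.134, 0.013, 1.553]
force: [1.6, -0.6, 1.5]
finger_gap: 0.0169
```

Run:
```python
from h import *
s=o();im,d,T=snap('wrist','w10');o()
cv2.imwrite('pics/w10z.png',cv2.resize(im[140:290,130:330,::-1],None,fx=4,fy=4,interpolation=cv2.INTER_CUBIC))
Tc=np.array(cams.camera_params('wrist')['T_tool_cam']);P=pts('wrist',Tc,d)
for v in (230,290,300,350):print(v,(P[v,270:280]*1000).mean(0).round(1))
```

```text
7.3833 [0.6083 0.1026 0.276 ] [179.55   0.76  88.95] [ 1.6 -0.6  1.5] [ 0.   -0.01  0.01] 0.0169
7.4333 [0.6072 0.1026 0.2727] [179.79   0.76  88.95] [ 0.9  0.9 -0.1] [-0.02 -0.03  0.01] 0.0167
230 [-31.8  -2.4 167.7]
290 [ 11.6  -1.5 -13.6]
300 [ 11.6  -1.4 -20.3]
350 [  0.3  -1.4 -31.6]
```

View pics/w10z.png

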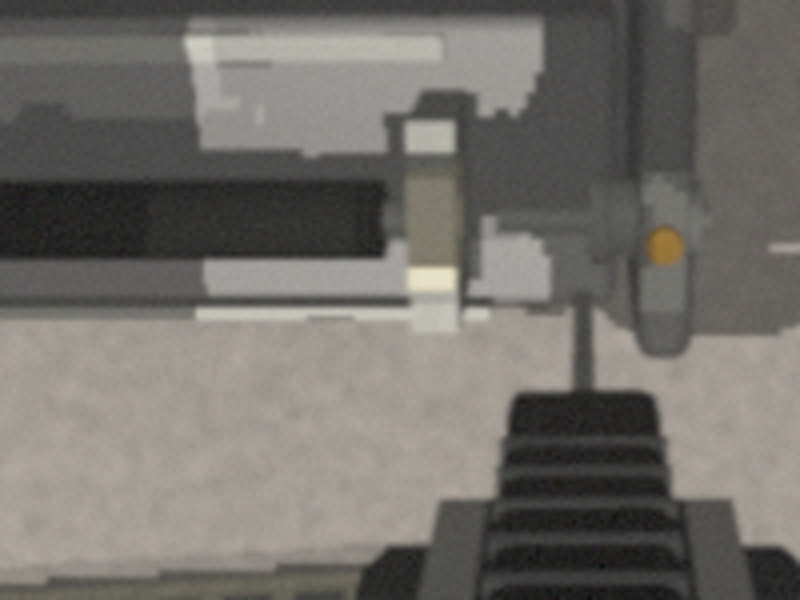

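{"method": "jog_arm", "body": {"hand": [0.1, 0.1, 0.1, 0.1, 0.1], "translation": [[-36, -10, 0], [-75, -20, 0], [-114, -30, 0], [-153, -40, 0], [-191, -49, 0]], "twist": [7, 14, 21, 28, 35]}}

```text
clock: 7.85
tool_pos: [0.5535, -0.089, 0.2742]
tool_rot: [3.132, 0.009, 0.936]
force: [0.5, -0.1, -0.0]
finger_gap: 0.0171
```

{"method": "jog_arm", "body": {"hand": [0.1, 0.1, 0.1, 0.1, 0.1], "translation": [[-36, 14, 0], [-72, 28, 0], [-108, 41, 0], [-145, 55, 0], [-181, 69, 0]], "twist": [7, 14, 21, 28, 35]}}

```text
clock: 8.27
tool_pos: [0.5005, -0.2771, 0.2756]
tool_rot: [3.13, 0.003, 0.319]
force: [1.0, 0.4, -0.5]
finger_gap: 0.0171
```

{"method": "jog_arm", "body": {"hand": [0.1, 0.1, 0.1, 0.1, 0.1], "translation": [[-18, 27, 0], [-40, 62, 0], [-62, 94, 0], [-71, 108, 0], [-71, 108, 0]], "twist": [6, 12, 15.3, 15.3, 15.3]}}

```text
clock: 8.68
tool_pos: [0.465, -0.4052, 0.2758]
tool_rot: [3.13, 0.001, 0.048]
force: [0.7, 1.0, -0.4]
finger_gap: 0.0175
```

{"method": "jog_arm", "body": {"hand": [0.1, 0.1, 0.1], "translation": [[0, 0, 5], [0, 0, 10], [0, 0, 10]], "twist": [0, 0, 0]}}

```text
clock: 8.93
tool_pos: [0.4649, -0.4035, 0.2636]
tool_rot: [3.133, 0.003, 0.049]
force: [-0.4, -0.4, -0.8]
finger_gap: 0.0166
```

Run:
```python
from h import *
s=o();im,d,T=snap('wrist','w11');s=o();print(s['qd'].round(3))
P=pts('wrist',T,d)
m=abs(P[...,2]-.062)<.004
n,l,st,c=cv2.connectedComponentsWithStats(m.astype(np.uint8))
i=1+np.argmax(st[1:,4]);X=P[l==i][:,:2].astype(np.float32)*1000
r=cv2.minAreaRect(X);print(r,st[i])
for v in range(150,240,4): print(v,' '.join('%4d'%(1000*P[v,u,2]) if d[v,u] else ' nan' for u in range(230,310,3)))
cv2.imwrite('pics/w11z.png',cv2.resize(im[60:260,190:340,::-1],None,fx=3.6,fy=3,interpolation=cv2.INTER_CUBIC))
```

```text
8.9333 [ 0.4649 -0.4035  0.2636] [1.7952e+02 1.7000e-01 2.8300e+00] [-0.4 -0.4 -0.8] [ 0.02 -0.03 -0.03] 0.0166
8.9833 [ 0.4651 -0.4035  0.2643] [1.7948e+02 1.5000e-01 2.8500e+00] [ 0.7 -0.1  0.2] [ 0.02 -0.    0.05] 0.017
[ 0.003 -0.012 -0.02  -0.001  0.005  0.001]
((497.8809814453125, -396.38238525390625), (130.2236785888672, 55.88948440551758), 3.266731023788452) [ 233   69   67  148 8244]
150    0    0   61   62   61   62   61   60   60   61   62   62   62   62   61   62   61   60   61   61   61   61   61    0    0    0    0
154    0    0    0   61   62   61   61   62   61   62   62   60   61   61   61   62   61   62   63   62   63   61   61    0    1    0    0
158    1   -1    0   61   61   61   61   61   62   62   61   61   62   62   61   61   62   61   63   61   61   62   61   -1    0    0    0
162    0    0    0   61   61   60   61   62   62   62   61   60   60   60   62   61   61   62   61   61   61   62   60    0    0    0    0
166    0   -1    0   62   60   61   61   62   62   61   62   61   62   61   61   62   62   62   62   60   62   63   62    0    0    0    0
170    0 
[... 1792 characters left out ...]
    0
222    0    0    0    0    0    0    0    0    0   -1    0    0    0    0    0  191    1   -1    0    0    0    0    0   -1    0   -1    0
226    0    0    0    0    0    0    0    0   -1    0    0    0    0    0    0  197    0    0    0    0    0   -2    0    0    0    0    0
230    0   -1    0    0    0    1    0    0    0    0    0    0   -1    0    0  205    0    0    0    1    0   -1    0    0    0   -1    0
234    0   -1    0    0    0    0    0    0    0    0    0    0    0    0    0  211    0   -1    0    0    0    0    0    0    0    0    1
238    0    0    0    0    0    0    0    0    0    0  226  226  225  227  226  226  226  226  226  226  225    0    1    0   -1    0    0
```

View pics/w11z.png

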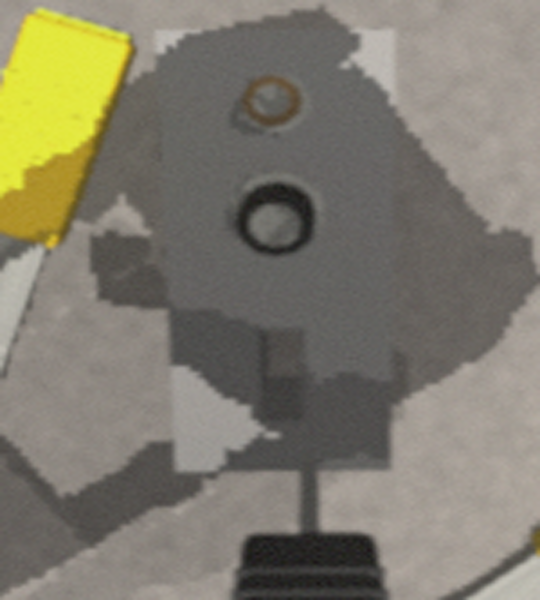

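Run:
```python
from h import *
D=np.load('pics/w11.npz');T=D['T'];d=D['d'];s=env.observe()
f=lambda u,v,z:onplane('wrist',T,np.array(float(u)),np.array(float(v)),z)
c=[f(262.8,168.7,.062),f(274.4,168.7,.062),f(274.4,199.3,.062),f(262.8,199.3,.062)]
for p in c: print(p.round(4))
slot=np.mean(c,0);print('slot',slot.round(4))
Tc=np.array(cams.camera_params('wrist')['T_tool_cam']);Q=pts('wrist',Tc,d)
for v in (218,226,234): 
    m=[u for u in range(262,292) if 0<d[v,u]<.25]; q=np.nanmean(Q[v,m],0);print(v,m[0],m[-1],(q*1000).round(1))
    g=D['im'][v,268:284].sum(1);print(g)
for v in (245,): 
    m=[u for u in range(245,305) if 0<d[v,u]<.2]; print(v,m[0],m[-1],(np.nanmean(Q[v,m],0)*1000).round(1))
```

```text
[ 0.478  -0.3935  0.062 ]
[ 0.4785 -0.4039  0.062 ]
[ 0.4501 -0.4053  0.062 ]
[ 0.4496 -0.3947  0.062 ]
slot [ 0.464  -0.3994  0.062 ]
218 273 277 [ 7.4  0.3 79.7]
[396 404 398 396 377 303 229 227 215 262 341 407 410 398 411 428]
226 273 277 [ 7.4  0.4 65.6]
[399 401 397 394 375 303 235 208 214 231 341 440 461 470 487 479]
234 273 277 [ 7.6  0.4 52.3]
[412 422 432 428 372 294 231 216 208 245 341 448 473 471 478 472]
245 257 294 [11.2  0.7 28.4]
```

Run:
```python
from h import *
p=cams.camera_params('wrist');print(p['cx'],p['T_tool_cam'][:,3])
Tc=np.array(p['T_tool_cam'])
for n in('w5','w10','w11'):
    D=np.load(f'pics/{n}.npz');d=D['d'];Q=pts('wrist',Tc,d)
    for v in (245,290,300):
        m=[u for u in range(240,310) if 0<d[v,u]<.25 and abs(Q[v,u,0]-.011)<.003]; print(n,v,m[0],m[-1],d[v,275],(Q[v,[m[0],270,275,280,m[-1]]]*1000).round(1).tolist())
print(slopes('wrist',np.array([275.,280.]),np.array([300.,300.])))
```

```text
275.9899106689851 [ 7.52683627e-02  9.38610648e-04 -1.28354333e-01  1.00000000e+00]
w5 245 257 294 0.16774906 [[9.3, -8.0, 33.1], [10.8, -1.8, 29.4], [11.6, 0.5, 27.5], [11.2, 2.7, 28.4], [10.0, 9.3, 31.4]]
w5 290 240 309 0.1296127 [[9.5, -12.0, -10.0], [11.2, -1.2, -12.9], [11.0, 0.6, -12.7], [11.8, 2.3, -14.1], [9.4, 12.8, -9.9]]
w5 300 240 309 0.12252432 [[10.3, -11.2, -18.3], [11.9, -1.0, -20.9], [11.3, 0.6, -20.0], [11.7, 2.3, -20.5], [10.5, 12.0, -18.6]]
w10 245 257 294 0.16836952 [[9.4, -7.9, 32.7], [10.9, -1.8, 29.3], [11.4, 0.5, 28.1], [11.1, 2.7, 28.6], [10.2, 9.2, 30.9]]
w10 290 240 309 0.1283444 [[9.8, -11.9, -10.5], [11.5, -1.1, -13.5], [11.6, 0.6, -13.8], [11.2, 2.3, -13.0], [10.2, 12.6, -11.2]]
w10 300 240 309 0.122548625 [[9.9, -11.3, -17.7], [12.0, -1.0, -21.1], [11.3, 0.6, -20.0], [12.0, 2.2, -21.1], [9.2, 12.2, -16.4]]
w11 245 257 294 0.16832022 [[9.1, -8.0, 33.5], [11.4, -1.8, 28.0], [11.4, 0.5, 28.0], [11.6, 2.7, 27.5], [10.4, 9.2, 30.4]]
w11 290 240 309 0.12873924 [[9.7, -11.9, -10.3], [11.3, -1.2, -13.1], [11.4, 0.6, -13.4], [11.8, 2.3, -14.2], [9.8, 12.7, -10.5]]
w11 300 240 309 0.0 [[9.6, -11.3, -17.1], [12.1, -1.0, -21.4], [nan, nan, nan], [11.3, 2.3, -19.9], [9.4, 12.2, -16.7]]
(array([-0.0026772 ,  0.01084533]), array([0.23372876, 0.23373096]))
```

Run:
```python
from h import *
D=np.load('pics/w11.npz');T=D['T'];d=D['d'];s=env.observe()
print(s['tool_pos'])
Tt=np.eye(4)
f=lambda u,v,z:onplane('wrist',T,np.array(float(u)),np.array(float(v)),z)
slot=np.mean([f(262.8,168.7,.062),f(274.4,168.7,.062),f(274.4,199.3,.062),f(262.8,199.3,.062)],0)
P=pts('wrist',T,d)
fl=np.array([P[v,275] for v in (216,218,222,226,230,234)]);print((fl).round(4))
q=np.polyfit(fl[:,2],fl[:,:2],1); print(q)
R=Ttool(s)[:3,:3]
# blade front edge centre (tool +x edge), fork centre = edge - 11.5mm along tool x
edge=np.array([*(q[0]*.062+q[1]),.062])
edge_lvl=fl.mean(0); cen=edge_lvl-R[:,0]*.0115
print('blade centre',cen.round(4),'slot',slot.round(4)); dv=slot-cen; print('delta tool',(dv@R*1000).round(1))
```

```text
[ 0.46514836 -0.40353553  0.26432142]
[[ 0.4718 -0.4042  0.1792]
 [ 0.4721 -0.4041  0.1839]
 [ 0.4722 -0.4041  0.1913]
 [ 0.4719 -0.404   0.1976]
 [ 0.4724 -0.404   0.2052]
 [ 0.4724 -0.4039  0.2112]]
[[ 0.0139779   0.00628128]
 [ 0.46940232 -0.4052728 ]]
blade centre [ 0.4606 -0.4046  0.1948] slot [ 0.464  -0.3994  0.062 ]
delta tool [  4.   -6.3 132.7]
```

{"method": "jog_arm", "body": {"hand": [0.1, 0.1, 0.1, 0.1, 0.1], "translation": [[2, -4, 15], [3.5, -6.6, 40], [3.5, -6.6, 65], [3.5, -6.6, 80], [3.5, -6.6, 80]], "twist": [0, 0, 0, 0, 0]}}

```text
clock: 9.4
tool_pos: [0.467, -0.3942, 0.1798]
tool_rot: [3.139, 0.007, 0.052]
force: [-0.7, -0.4, -1.0]
finger_gap: 0.0171
```

{"method": "jog_arm", "body": {"hand": [0.1, 0.1], "translation": [[0, 0, 0], [0, 0, 0]], "twist": [-0.3, -0.3]}}

```text
clock: 9.57
tool_pos: [0.4675, -0.3937, 0.1805]
tool_rot: [3.139, 0.007, 0.058]
force: [-0.5, 0.2, 0.1]
finger_gap: 0.0168
```

Run:
```python
from h import *
s=o();im,d,T=snap('wrist','w12');s2=o();print(s2['qd'].round(3))
cv2.imwrite('pics/w12z.png',cv2.resize(im[60:260,190:340,::-1],None,fx=3.6,fy=3,interpolation=cv2.INTER_CUBIC))
P=pts('wrist',T,d)
for v in range(176,246,4): print(v,' '.join('%4d'%(1000*P[v,u,2]) if d[v,u] else ' nan' for u in range(240,310,3)))
```

```text
9.5667 [ 0.4675 -0.3937  0.1805] [179.85   0.39   3.34] [-0.5  0.2  0.1] [-0.04  0.05  0.03] 0.0168
9.6167 [ 0.4677 -0.3942  0.1811] [179.78   0.35   3.31] [ 0.1  0.1 -0.3] [-0.02  0.01  0.01] 0.0167
[-0.005 -0.008 -0.013 -0.002 -0.003  0.002]
176    0   62   61   59   61   61   61   61   61   62   62   61   61   60   61   61   62   62   61   62   60   61   61   63
180    0   61   61   61   62   60   61   62   62   61   63   62   61   62   61   61   60   61   61   61   61   61   61   61
184    0   62   62   61   60   62   63   61   62   63   61   61   62   62   61   60   62   61   61   61   60   61   62   61
188    0   61   61   61   62   62   60   61   61   61   62   61   62   61   60   61   62   62   60   61   62   61   62   62
192    0   62   61   62   61   62   61   61   61   62   61   62   61   61   61   62   62   61   61   62   62   61   62   61
196    0   62   61   62   61   61   61   61   61   62   62   61   62   61   61   61   61   61   61   62   61   61   63   62
200    0   61   61   61   62   62   62   62   61   62   63   61    0    0    0    0   61   61   61   60   62   6
[... 675 characters left out ...]
   60   61   62  112  111   39   40   38   60   62   61   60   61   60   61   61
228    0   62   62   60   62   61   63   62   61   61   61  117  118   47   47   47   61   61   60   61   60   61   61   61
232    0   62   61   62   61   61   62   61   63   62   61  125  125   56   56   55   62   62   61   61   62   61   61   60
236   -1   62   63   61   61   62   62   61   61   61   61  130  131   63   61   61   62   62   62   62   61   62   61   61
240    0   60   62   61   61   63  143  146  145  145  145  145  145  145  145  144  146  144   61   61   61   62   62   60
244    0   61   61   61   61   61  148  150  150  150  150  150  151  150  151  150  151  150  146   62   61   61   62   61
```

View pics/w12z.png

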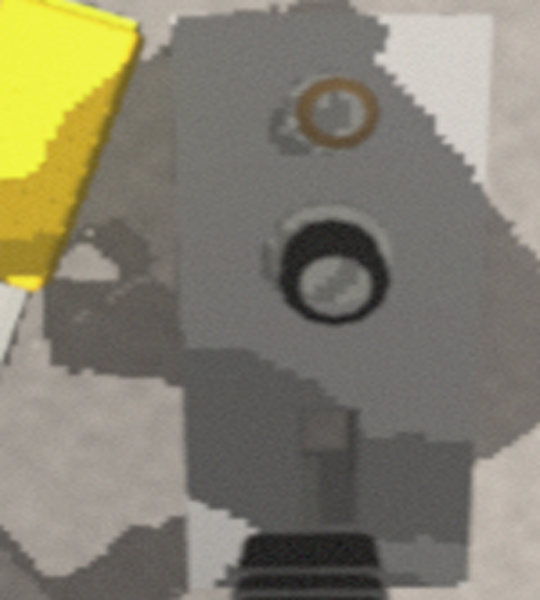

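```bash
cat > slot.py <<'E'
from h import *
import sys
def run(n,uL,uR,vT,vB,rows,ub):
    D=np.load(f'pics/{n}.npz');T=D['T'];d=D['d'];s=env.observe()
    f=lambda u,v,z:onplane('wrist',T,np.array(float(u)),np.array(float(v)),z)
    slot=np.mean([f(uL,vT,.062),f(uR,vT,.062),f(uR,vB,.062),f(uL,vB,.062)],0)
    P=pts('wrist',T,d);fl=np.array([P[v,u] for v in rows for u in ub]);
    R=Ttool(s)[:3,:3];cen=fl.mean(0)-R[:,0]*.0115
    print('cen',cen.round(4),'slot',slot.round(4),'delta tool',((slot-cen)@R*1000).round(1))
    return f
E
python3 - <<'E'
from slot import *
f=run('w12',273.9,288.9,60+407/3,60+407/3+40,(216,220,224,228),(274,275,276))
a=f(281,60+407/3,.062);print('slot far edge',a.round(4),'-> centre', (a-[.014,0.0008,0]).round(4))
E
```

```text
cen [ 0.463  -0.3945  0.1081] slot [ 0.4632 -0.3989  0.062 ] delta tool [ 0.2  4.3 46.1]
slot far edge [ 0.4778 -0.3977  0.062 ] -> centre [ 0.4638 -0.3985  0.062 ]
```

{"method": "jog_arm", "body": {"hand": [0.1, 0.1, 0.1, 0.1], "translation": [[0.4, 4.2, 5], [0.4, 4.2, 14], [0.4, 4.2, 14], [0.4, 4.2, 14]], "twist": [0, 0, 0, 0]}}

```text
clock: 9.95
tool_pos: [0.4679, -0.3982, 0.1663]
tool_rot: [3.139, 0.007, 0.057]
force: [0.8, -0.6, -0.3]
finger_gap: 0.0171
```

Run:
```python
from slot import *
s=o();im,d,T=snap('wrist','w13');s2=o();print(s2['qd'].round(3))
cv2.imwrite('pics/w13z.png',cv2.resize(im[160:260,230:330,::-1],None,fx=6,fy=6,interpolation=cv2.INTER_CUBIC))
P=pts('wrist',T,d)
for v in range(200,246,4): print(v,' '.join('%4d'%(1000*P[v,u,2]) if d[v,u] else ' nan' for u in range(260,300,2)))
```

```text
9.95 [ 0.4679 -0.3982  0.1663] [179.86   0.4    3.29] [ 0.8 -0.6 -0.3] [ 0.01  0.04 -0.03] 0.0171
10.0 [ 0.4681 -0.3983  0.1668] [179.82   0.37   3.3 ] [-0.5  1.  -0.4] [-0.05 -0.03  0.01] 0.0168
[ 0.001 -0.005 -0.007 -0.    -0.001  0.   ]
200   62   62   62   61   61   61   61   61   61   60   61   62   62   62   60   61   62   60   61   61
204   62   62   61  nan    1    0    0    0    0    0    0   61   61   60   62   61   60   63   62   62
208   61   62   61   60    4    0    0    0   -1    0    0   61   61   62   62   61   62   61   61   60
212   62   61   63   60    4    0    0   73   73    0    0   59   61   62   61   61   62   61   61   61
216   62   61   62   61    5    4    3   83   81    3    4   60   62   62   62   62   61   61   61   60
220   61   61   60   60  nan   15   14   91   90   13   14   60   63   61   61   61   62   61   61   60
224   62   62   62   62   23   24   25   97   97   25   24   61   62   61   60   62   61   61   61   61
228   61   62   61   60   33   34   33  105  103   33   33   60   60   61   62   61   62   61   62   61
232   60   61   62   61   41   41   42  110  111   42   40   61   62   61   61   62   62   62   61   61
236   61   62   60   59   48   50   49  116  116   50   50   61   61   61   62   62   60   61   61   62
240  131  131  131  131  131  131  132  131  131  130  130  131  130  131  131  132  130   61   62   62
244  136  136  136  137  136  135  136  136  137  136  136  135  136  137  137  137  135  132   60   61
```

View pics/w13z.png

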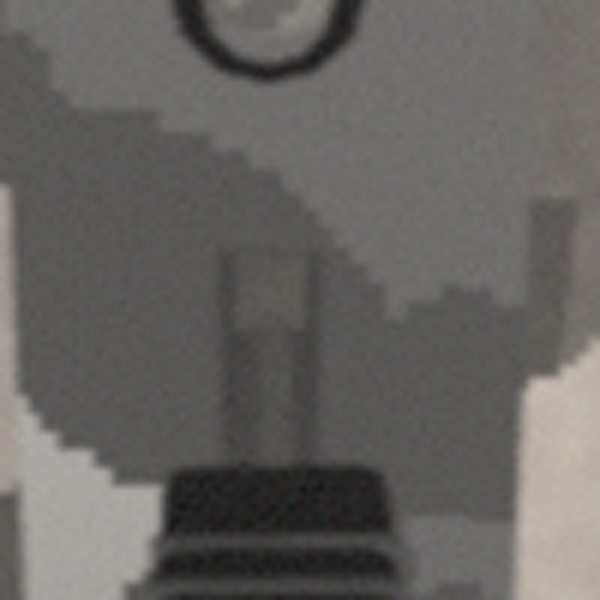

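Run:
```python
from slot import *
f=run('w13',267,283.3,201.3,240,(214,220,224,228),(275,276))
a=f(275.2,201.3,.062);print('slot far edge',a.round(4),'-> centre', (a-[.014,0.0008,0]).round(4))
```

```text
cen [ 0.4633 -0.3993  0.0926] slot [ 0.4645 -0.399   0.062 ] delta tool [ 1.4 -0.3 30.6]
slot far edge [ 0.478  -0.3982  0.062 ] -> centre [ 0.464 -0.399  0.062]
```

{"method": "jog_arm", "body": {"hand": [0.1, 0.1, 0.1, 0.1, 0.1], "translation": [[0.8, -0.3, 8], [0.8, -0.3, 20], [0.8, -0.3, 32], [0.8, -0.3, 40], [0.8, -0.3, 40]], "twist": [0, 0, 0, 0, 0]}}

```text
clock: 10.42
tool_pos: [0.4672, -0.3965, 0.1232]
tool_rot: [-3.14, 0.01, 0.058]
force: [-0.2, 0.4, -1.1]
finger_gap: 0.0169
```

{"method": "jog_arm", "body": {"hand": [0.1, 0.1, 0.1, 0.1, 0.1], "translation": [[0.6, 1.5, 5], [0.6, 1.5, 11], [0.6, 1.5, 16], [0.6, 1.5, 18], [0.6, 1.5, 18]], "twist": [0, 0, 0, 0, 0]}}

```text
clock: 10.83
tool_pos: [0.4675, -0.3976, 0.1045]
tool_rot: [-3.139, 0.011, 0.058]
force: [0.6, 0.3, -0.9]
finger_gap: 0.0168
```

Run:
```python
from h import *
s=o();print(s['qd'].round(3))
```

```text
10.8333 [ 0.4675 -0.3976  0.1045] [-179.86    0.6     3.3 ] [ 0.6  0.3 -0.9] [-0.03 -0.    0.01] 0.0168
[-0.001 -0.011 -0.01   0.001  0.008  0.   ]
```

Lower until it touches the block's top, then open slowly.

{"method": "jog_arm", "body": {"hand": [0.1, 0.1, 0.1], "translation": [[0.2, 0.5, 1], [0.2, 0.5, 2], [0.2, 0.5, 2]], "twist": [0, 0, 0]}}

```text
clock: 11.08
tool_pos: [0.4678, -0.3982, 0.1026]
tool_rot: [-3.139, 0.01, 0.058]
force: [-0.6, -0.9, -0.7]
finger_gap: 0.0167
```

{"method": "jog_arm", "body": {"hand": [0.3, 0.4, 0.5, 0.5, 0.5], "translation": [[0, 0, 0], [0, 0, 0], [0, 0, 0], [0, 0, 0], [0, 0, 0]], "twist": [0, 0, 0, 0, 0]}}

```text
clock: 11.5
tool_pos: [0.4678, -0.3983, 0.1027]
tool_rot: [-3.14, 0.01, 0.058]
force: [0.2, -0.1, 0.5]
finger_gap: 0.0431
```

Run:
```python
from h import *
s=o();im,d,T=snap('wrist','w14');o()
```

```text
11.5 [ 0.4678 -0.3983  0.1027] [-179.88    0.59    3.3 ] [ 0.2 -0.1  0.5] [ 0.01  0.01 -0.03] 0.0431
11.55 [ 0.4678 -0.3982  0.1027] [-179.88    0.59    3.3 ] [ 0.4  0.  -0.6] [0.04 0.02 0.01] 0.0423
```

View pics/w14.png

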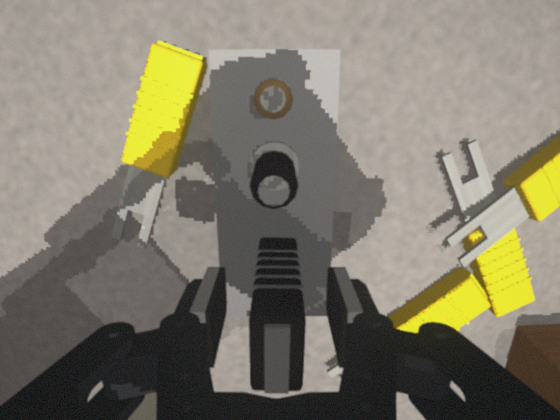

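{"method": "jog_arm", "body": {"hand": [0.5, 0.5, 0.5, 0.5, 0.5], "translation": [[0, 0, -20], [0, 0, -60], [0, 0, -100], [0, 0, -135], [0, 0, -150]], "twist": [0, 0, 0, 0, 0]}}

```text
clock: 11.97
tool_pos: [0.4709, -0.4002, 0.2593]
tool_rot: [3.136, 0.005, 0.058]
force: [0.7, -0.1, 0.5]
finger_gap: 0.0427
```

Run:
```python
from h import *
s=o();im,d,T=snap('wrist','w15')
P=pts('wrist',T,d)
for lo,hi in((.126,.138),(.058,.066)):
    m=(P[...,2]>lo)&(P[...,2]<hi)
    n,l,st,c=cv2.connectedComponentsWithStats(m.astype(np.uint8))
    for i in range(1,n):
        if st[i,4]>500:
            X=P[l==i][:,:2].astype(np.float32)*1000;print(lo,c[i].round(),st[i,4],cv2.minAreaRect(X),np.median(P[l==i][:,2]))
```

```text
11.9667 [ 0.4709 -0.4002  0.2593] [179.69   0.28   3.3 ] [ 0.7 -0.1  0.5] [-0.01 -0.01  0.02] 0.0427
0.126 [272. 214.] 976 ((463.9211120605469, -399.71453857421875), (29.84337615966797, 18.050519943237305), 3.3693063259124756) 0.13225359069435774
0.058 [536. 114.] 1309 ((543.1550903320312, -630.7911987304688), (207.29287719726562, 3.779358148574829), 0.06356097012758255) 0.062091749725307566
0.058 [271. 143.] 7509 ((497.84259033203125, -396.6197204589844), (129.0840301513672, 55.770530700683594), 3.4759202003479004) 0.06180072599616748
0.058 [486. 281.] 591 ((387.9429626464844, -631.0279541015625), (53.64642333984375, 130.75921630859375), 30.876249313354492) 0.06203569539987164
```

View pics/w15.png

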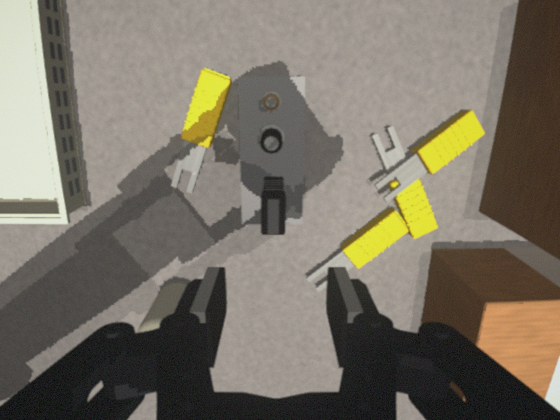

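{"method": "jog_arm", "body": {"hand": [0.5, 0.5, 0.5, 0.5, 0.5], "translation": [[5, -36, 0], [12, -75, 0], [20, -115, 0], [28, -155, 0], [36, -195, 0]], "twist": [1, 2, 3, 4, 4]}}

```text
clock: 12.43
tool_pos: [0.4957, -0.2022, 0.2587]
tool_rot: [3.134, 0.003, -0.014]
force: [1.2, -0.3, 0.6]
finger_gap: 0.0425
```

{"method": "jog_arm", "body": {"hand": [0.5, 0.5, 0.5, 0.5, 0.5], "translation": [[4, -40, 0], [8, -80, 0], [12, -120, 0], [16, -160, 0], [20, -195, 0]], "twist": [0, 0, 0, 0, 0]}}

```text
clock: 12.85
tool_pos: [0.5179, -0.005, 0.2567]
tool_rot: [3.135, 0.004, -0.013]
force: [0.9, -0.4, -0.3]
finger_gap: 0.0429
```

{"method": "jog_arm", "body": {"hand": [0.4, 0.4, 0.4, 0.4, 0.4], "translation": [[-2, -35, 0], [-4, -70, 0], [-4, -95, 0], [-4, -102, 0], [-4, -102, 0]], "twist": [0, 0, 0, 0, 0]}}

```text
clock: 13.27
tool_pos: [0.5148, 0.0986, 0.2554]
tool_rot: [3.135, 0.004, -0.01]
force: [-0.2, 0.4, -0.0]
finger_gap: 0.034
```

{"method": "jog_arm", "body": {"hand": [0.4, 0.4, 0.4], "translation": [[0, 0, 0], [0, 0, 0], [0, 0, 0]], "twist": [0, 0, 0]}}

```text
clock: 13.52
tool_pos: [0.5149, 0.0973, 0.2553]
tool_rot: [3.134, 0.005, -0.012]
force: [0.3, 0.3, 0.9]
finger_gap: 0.034
```

Run:
```python
from h import *
s=o();im,d,T=snap('wrist','w16');s2=o();print(s2['qd'].round(3))
P=pts('wrist',T,d)
v,u=np.mgrid[:420,:560]
g=im.max(2)
m=(g<60)&(P[...,2]>.094)&(P[...,2]<.108)&(abs(P[...,1]-.098)<.03)&(P[...,0]>.45)&(P[...,0]<.575)
n,l,st,c=cv2.connectedComponentsWithStats(m.astype(np.uint8))
for i in range(1,n):
    if st[i,4]>200:
        k=l==i;X=P[k][:,:2].astype(np.float32)*1000;print(c[i],st[i],cv2.minAreaRect(X),P[k].mean(0)); 
        ln=cv2.fitLine(X,cv2.DIST_L2,0,.01,.01).ravel();print(ln)
```

```text
13.5167 [0.5149 0.0973 0.2553] [179.58   0.27  -0.67] [0.3 0.3 0.9] [-0.05  0.01  0.03] 0.034
13.5667 [0.5149 0.0973 0.2553] [179.58   0.26  -0.68] [-0.6  0.3  0.6] [ 0.02 -0.04  0.01] 0.0347
[ 0.002 -0.001 -0.004  0.002 -0.001  0.003]
[272.57554995 194.96177425] [ 262  131   23  133 2773] ((511.9634094238281, 97.86813354492188), (17.104875564575195, 107.6470947265625), 88.76152801513672) [0.51556937 0.0978594  0.10175921]
[ 9.9984479e-01 -1.7617835e-02  5.1556940e+02  9.7859398e+01]
```

View pics/w16.png

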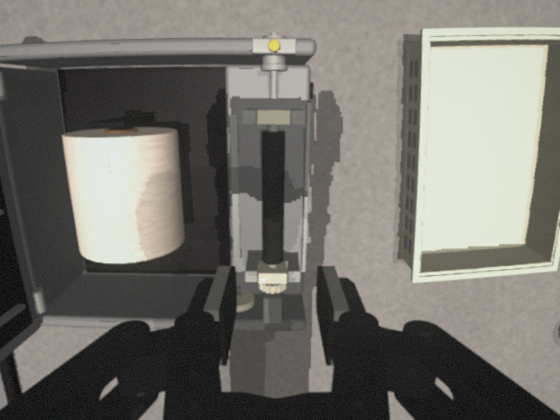

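{"method": "jog_arm", "body": {"hand": [0.4, 0.4, 0.4, 0.4, 0.4], "translation": [[-1, -1, 20], [-1, -1.2, 55], [-1, -1.2, 88], [-1, -1.2, 100], [-1, -1.2, 100]], "twist": [0.4, 0.4, 0.4, 0.4, 0.4]}}

```text
clock: 13.98
tool_pos: [0.5108, 0.0972, 0.1518]
tool_rot: [3.134, 0.012, -0.02]
force: [-0.2, 0.5, -0.4]
finger_gap: 0.0341
```

{"method": "jog_arm", "body": {"hand": [0.4, 0.4, 0.4], "translation": [[0, 0, 0], [0, 0, 0], [0, 0, 0]], "twist": [0, 0, 0]}}

```text
clock: 14.23
tool_pos: [0.5123, 0.097, 0.1539]
tool_rot: [3.134, 0.008, -0.02]
force: [-0.0, -0.9, -0.7]
finger_gap: 0.0343
```

Run:
```python
from h import *
s=o();im,d,T=snap('wrist','w17');s2=o();print(s2['qd'].round(3))
```

```text
14.2333 [0.5123 0.097  0.1539] [179.58   0.49  -1.16] [-0.  -0.9 -0.7] [-0.01  0.01 -0.04] 0.0343
14.2833 [0.5123 0.0971 0.1539] [179.58   0.48  -1.15] [ 1.1 -0.1 -0.8] [ 0.07 -0.01 -0.01] 0.0338
[ 0.003  0.003  0.005  0.002 -0.002  0.002]
```

View pics/w17.png

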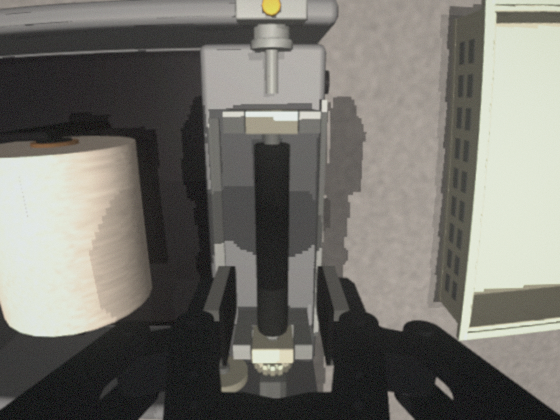

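{"method": "jog_arm", "body": {"hand": [0.4, 0.4, 0.4, 0.4, 0.4], "translation": [[0, -1.3, 12], [0, -1.3, 28], [0, -1.3, 44], [0, -1.3, 53], [0, -1.3, 53]], "twist": [0, 0, 0, 0, 0]}}

```text
clock: 14.7
tool_pos: [0.5102, 0.0981, 0.0986]
tool_rot: [3.134, 0.013, -0.02]
force: [0.6, 0.2, 0.7]
finger_gap: 0.0343
```

{"method": "jog_arm", "body": {"hand": [0.4, 0.4], "translation": [[0, 0, 0], [0, 0, 0]], "twist": [0, 0]}}

```text
clock: 14.87
tool_pos: [0.5105, 0.0982, 0.099]
tool_rot: [3.134, 0.012, -0.02]
force: [-0.5, 0.8, 0.5]
finger_gap: 0.0339
```

Run:
```python
from h import *
s=o();im,d,T=snap('wrist','w18');s2=o();print(s2['qd'].round(3))
```

```text
14.8667 [0.5105 0.0982 0.099 ] [179.59   0.68  -1.14] [-0.5  0.8  0.5] [ 0.02  0.   -0.02] 0.0339
14.9167 [0.5107 0.0981 0.0993] [179.59   0.65  -1.14] [-0.   0.6  0.1] [ 0.01 -0.    0.03] 0.0339
[ 0.001 -0.006 -0.003 -0.    -0.003  0.   ]
```

View pics/w18.png

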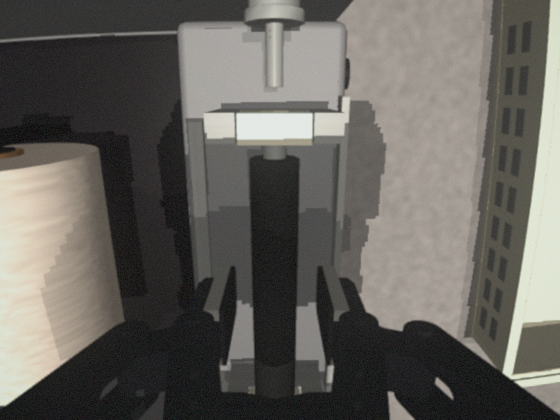

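{"method": "jog_arm", "body": {"hand": [0.1, 0.1, 0.1, 0.1, 0.1], "translation": [[0, 0, 0], [0, 0, 0], [0, 0, 0], [0, 0, 0], [0, 0, 0]], "twist": [0, 0, 0, 0, 0], "newtons": 50}}

```text
clock: 15.33
tool_pos: [0.5116, 0.0981, 0.1005]
tool_rot: [3.134, 0.009, -0.02]
force: [-0.1, 0.3, 5.0]
finger_gap: 0.0159
```

Run:
```python
from h import *
s=o();print(s['qd'].round(3))
```

```text
15.3333 [0.5116 0.0981 0.1005] [179.58   0.52  -1.14] [-0.1  0.3  5. ] [ 0.04  0.19 -0.01] 0.0159
[-0.    -0.     0.    -0.    -0.    -0.001]
```

{"method": "jog_arm", "body": {"hand": [0.1, 0.1, 0.1, 0.1, 0.1], "translation": [[2, 0, 0], [4, 0, 0], [6.5, 0, 0], [6.5, 0, 0], [6.5, 0, 0]], "twist": [0, 0, 0, 0, 0]}}

```text
clock: 15.75
tool_pos: [0.5181, 0.098, 0.1005]
tool_rot: [3.134, 0.01, -0.02]
force: [-2.1, -0.0, 3.1]
finger_gap: 0.0161
```

Run:
```python
from h import *
s=o();im,d,T=snap('wrist','w19');o()
cv2.imwrite('pics/w19z.png',cv2.resize(im[0:240,160:380,::-1],None,fx=2.5,fy=2.5,interpolation=cv2.INTER_CUBIC))
```

```text
15.75 [0.5181 0.098  0.1005] [179.58   0.55  -1.14] [-2.1 -0.   3.1] [-0.02  0.38 -0.04] 0.0161
15.8 [0.5181 0.098  0.1005] [179.58   0.54  -1.14] [-1.4  0.3  3.3] [-0.02  0.36  0.  ] 0.0158
```

View pics/w19z.png

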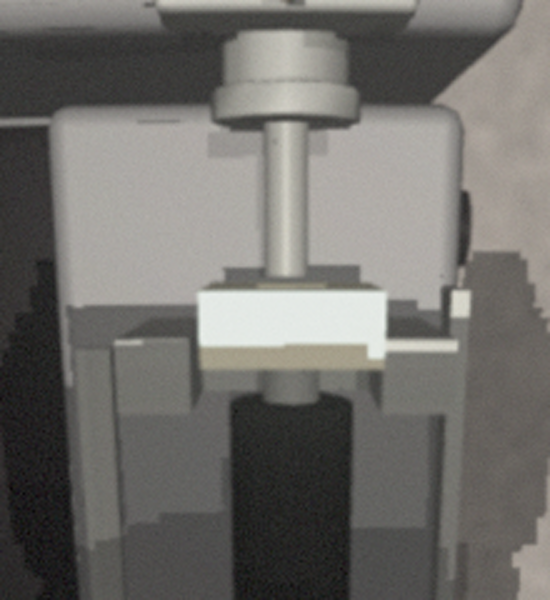

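{"method": "jog_arm", "body": {"hand": [0.1, 0.1, 0.1, 0.1, 0.1], "translation": [[0, 0, -4], [0, 0, -10], [0, 0, -18], [0, 0, -26], [0, 0, -30]], "twist": [0, 0, 0, 0, 0]}}

```text
clock: 16.22
tool_pos: [0.5193, 0.0982, 0.1322]
tool_rot: [3.134, 0.007, -0.02]
force: [0.3, 0.1, -1.0]
finger_gap: 0.0162
```

Run:
```python
from h import *
s=o();im,d,T=snap('wrist','w20')
```

```text
16.2167 [0.5193 0.0982 0.1322] [179.58   0.4   -1.14] [ 0.3  0.1 -1. ] [-0.02  0.01 -0.  ] 0.0162
```

View pics/w20.png

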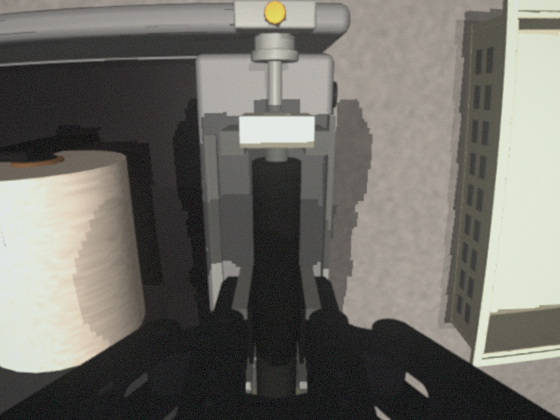

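{"method": "jog_arm", "body": {"hand": [0.1, 0.1, 0.1, 0.1, 0.1], "translation": [[0, 0, -25], [0, 0, -60], [0, 0, -85], [0, 0, -95], [0, 0, -95]], "twist": [0, 0, 0, 0, 0]}}

```text
clock: 16.68
tool_pos: [0.5221, 0.0989, 0.2308]
tool_rot: [3.134, -0.0, -0.02]
force: [-0.2, -0.4, -1.5]
finger_gap: 0.0157
```

{"method": "jog_arm", "body": {"hand": [0.1, 0.1, 0.1, 0.1, 0.1], "translation": [[0, 30, 0], [1, 68, 0], [2, 106, 0], [3, 144, 0], [4, 182, 0]], "twist": [-1, -2, -3, -4, -4.4]}}

```text
clock: 17.1
tool_pos: [0.521, -0.0843, 0.2295]
tool_rot: [3.136, 0.004, 0.058]
force: [0.4, -0.1, -1.9]
finger_gap: 0.0159
```

{"method": "jog_arm", "body": {"hand": [0.1, 0.1, 0.1, 0.1], "translation": [[0, 20, 0], [0, 28, 0], [0, 28, 0], [0, 28, 0]], "twist": [0, 0, 0, 0]}}

```text
clock: 17.43
tool_pos: [0.522, -0.1114, 0.2281]
tool_rot: [3.138, 0.006, 0.058]
force: [-0.8, 1.7, -1.1]
finger_gap: 0.0156
```

Run:
```python
from h import *
s=o();im,d,T=snap('wrist','w21');s=o();print(s['qd'].round(3))
im,d,T=snap('top','t21');P=pts('top',T,d);v,u=np.mgrid[:420,:560]
m=(u>225)&(u<330)&(v>140)&(v<275)&(P[...,2]>.046)&(P[...,2]<.056);print(m.sum())
```

```text
17.4333 [ 0.522  -0.1114  0.2281] [179.79   0.34   3.31] [-0.8  1.7 -1.1] [ 0.04 -0.05 -0.02] 0.0156
17.4833 [ 0.5222 -0.1109  0.2285] [179.77   0.3    3.38] [-1.1  0.5 -1.2] [ 0.05 -0.06  0.02] 0.0163
[ 0.014 -0.012 -0.007 -0.003 -0.    -0.003]
654
```

View pics/w21.png

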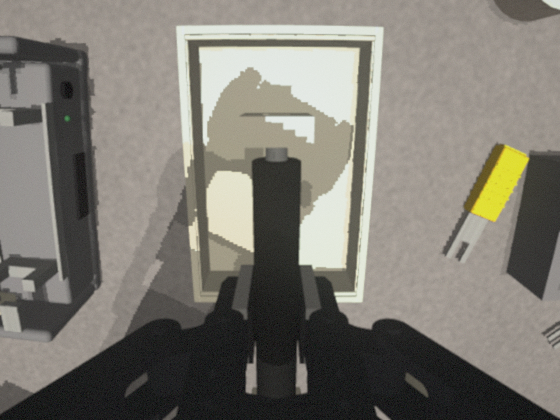

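View pics/t21.png

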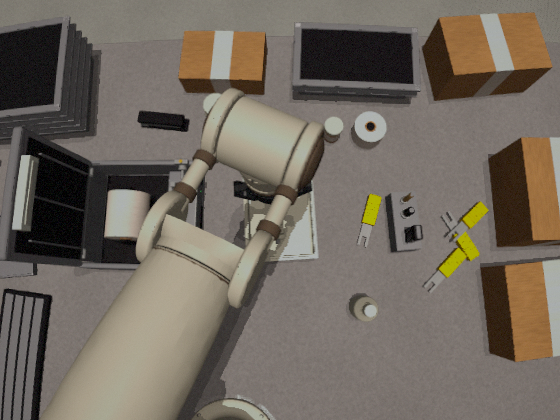

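Run:
```python
from h import *
D=np.load('pics/w21.npz');T=D['T']
f=lambda u,v,z:onplane('wrist',T,np.array(float(u)),np.array(float(v)),z)
c=np.array([f(*p,.051) for p in((178,27),(382,27),(362,302),(195,302))]);print(c.round(4),c.mean(0).round(4))
s=o();Tt=Ttool(s);ctr=c.mean(0);t=ctr+Tt[:3,0]*.008;t[2]=.026
print('delta tool',((t-Tt[:3,3])@Tt[:3,:3]*1000).round(1))
P=pts('wrist',T,D['d']);m=(P[...,2]>.044)&(P[...,2]<.057);m[:,:170]=0;m[:,390:]=0;X=P[m][:,:2].astype(np.float32)*1000;print(cv2.minAreaRect(X))
```

```text
[[ 0.6452 -0.0311  0.051 ]
 [ 0.6545 -0.1862  0.051 ]
 [ 0.4179 -0.2002  0.051 ]
 [ 0.4091 -0.0431  0.051 ]] [ 0.5317 -0.1152  0.051 ]
17.5333 [ 0.5224 -0.1107  0.2289] [179.74   0.27   3.42] [-0.8  0.8 -0.2] [0.02 0.   0.03] 0.0159
delta tool [ 17.9   4.1 202.8]
((532.3556518554688, -114.77305603027344), (237.60536193847656, 159.04856872558594), 3.1786508560180664)
```

{"method": "jog_arm", "body": {"hand": [0.1, 0.1, 0.1, 0.1, 0.1], "translation": [[9, 2, 25], [17, 4, 60], [17, 4, 95], [17, 4, 120], [17, 4, 120]], "twist": [0, 0, 0, 0, 0]}}

```text
clock: 17.95
tool_pos: [0.5348, -0.1107, 0.1025]
tool_rot: [-3.14, 0.015, 0.062]
force: [-1.4, 0.1, -2.5]
finger_gap: 0.0161
```

{"method": "jog_arm", "body": {"hand": [0.1, 0.1], "translation": [[0, 0, 10], [0, 0, 10]], "twist": [0, 0]}}

```text
clock: 18.12
tool_pos: [0.5337, -0.1092, 0.0913]
tool_rot: [-3.139, 0.018, 0.063]
force: [-0.3, 1.0, -3.1]
finger_gap: 0.0159
```

Run:
```python
from h import *
s=o();im,d,T=snap('wrist','w22');snap('scene','s22');s=o();print(s['qd'].round(3))
im=cv2.imread('pics/s22.png');cv2.imwrite('pics/s22z.png',cv2.resize(im[170:290,190:360],None,fx=4.5,fy=4.5,interpolation=cv2.INTER_CUBIC))
```

```text
18.1167 [ 0.5337 -0.1092  0.0913] [-179.83    1.03    3.62] [-0.3  1.  -3.1] [-0.02  0.07 -0.02] 0.0159
18.2167 [ 0.5353 -0.1104  0.0936] [-179.96    0.81    3.59] [-0.2 -0.8 -1.6] [ 0.01 -0.03 -0.  ] 0.0161
[-0.008 -0.016 -0.019 -0.002 -0.003 -0.001]
```

View pics/s22z.png

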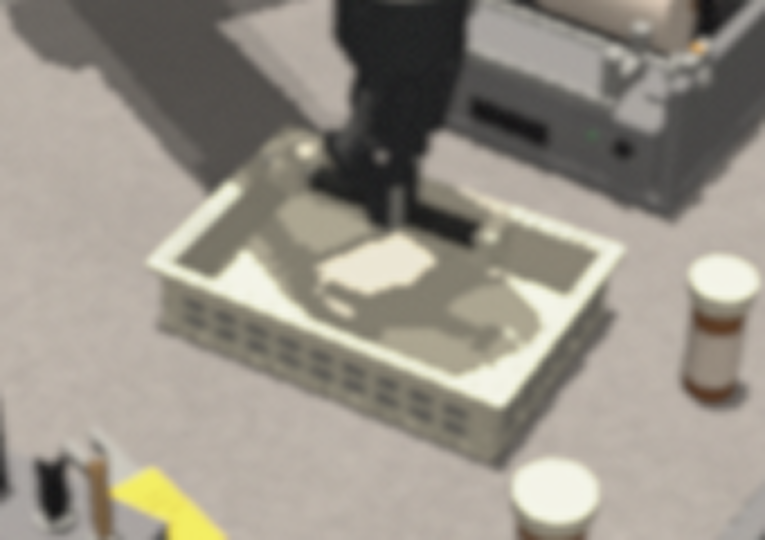

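View pics/w22.png

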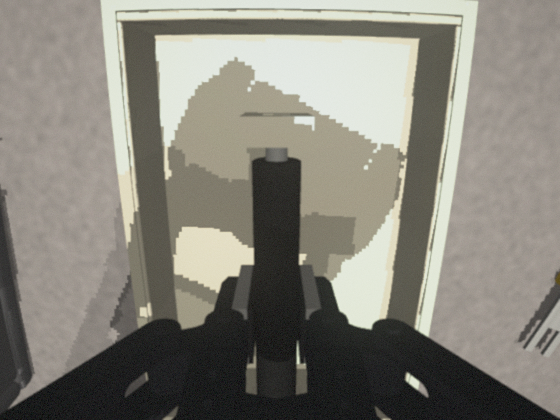

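{"method": "jog_arm", "body": {"hand": [0.1, 0.1, 0.1, 0.1, 0.1], "translation": [[1, 1, 12], [2, 3, 28], [2, 4, 42], [2, 4, 50], [2, 4, 50]], "twist": [0, 0, 0, 0, 0]}}

```text
clock: 18.63
tool_pos: [0.5359, -0.114, 0.0421]
tool_rot: [-3.14, 0.016, 0.062]
force: [-0.5, 0.8, -1.9]
finger_gap: 0.0161
```

{"method": "jog_arm", "body": {"hand": [0.1, 0.1, 0.1], "translation": [[0, 0, 3], [0, 0, 6], [0, 0, 6]], "twist": [0, 0, 0]}}

```text
clock: 18.88
tool_pos: [0.536, -0.114, 0.0363]
tool_rot: [-3.14, 0.016, 0.062]
force: [-0.1, 0.9, -1.3]
finger_gap: 0.0161
```

{"method": "jog_arm", "body": {"hand": [0.1, 0.1, 0.1, 0.1, 0.1], "translation": [[0, 0, 3], [0, 0, 6], [0, 0, 9], [0, 0, 12], [0, 0, 12]], "twist": [0, 0, 0, 0, 0]}}

```text
clock: 19.3
tool_pos: [0.5353, -0.1138, 0.0235]
tool_rot: [-3.139, 0.017, 0.062]
force: [-0.1, -0.0, -1.2]
finger_gap: 0.016
```

Run:
```python
from h import *
s=o();print(s['qd'].round(3))
```

```text
19.3 [ 0.5353 -0.1138  0.0235] [-179.87    0.97    3.58] [-0.1 -0.  -1.2] [-0.01  0.01 -0.01] 0.016
[-0.001 -0.006 -0.005  0.001  0.009 -0.   ]
```

{"method": "jog_arm", "body": {"hand": [0.1, 0.1, 0.1], "translation": [[0, 0, 1], [0, 0, 2], [0, 0, 2]], "twist": [0, 0, 0]}}

```text
clock: 19.55
tool_pos: [0.5353, -0.1139, 0.0217]
tool_rot: [-3.139, 0.017, 0.062]
force: [-0.9, -0.3, -1.2]
finger_gap: 0.0164
```

{"method": "jog_arm", "body": {"hand": [0.1, 0.1], "translation": [[0, 0, 1], [0, 0, 1]], "twist": [0, 0]}}

```text
clock: 19.72
tool_pos: [0.5354, -0.1139, 0.0216]
tool_rot: [-3.139, 0.017, 0.063]
force: [-4.1, 2.0, 7.3]
finger_gap: 0.0163
```

{"method": "jog_arm", "body": {"hand": [0.22, 0.26, 0.32, 0.38, 0.4], "translation": [[0, 0, 0], [0, 0, 0], [0, 0, 0], [0, 0, 0], [0, 0, 0]], "twist": [0, 0, 0, 0, 0]}}

```text
clock: 20.13
tool_pos: [0.5354, -0.1139, 0.0215]
tool_rot: [-3.139, 0.017, 0.063]
force: [-0.3, -0.3, 0.0]
finger_gap: 0.034
```

Run:
```python
from h import *
s=o();im,d,T=snap('wrist','w23');o()
```

```text
20.1333 [ 0.5354 -0.1139  0.0215] [-179.87    0.99    3.58] [-0.3 -0.3  0. ] [-0.04 -0.04 -0.04] 0.034
20.1833 [ 0.5354 -0.1138  0.0215] [-179.86    0.99    3.59] [-0.7 -0.4 -0.4] [ 0.03 -0.05  0.01] 0.0339
```

View pics/w23.png

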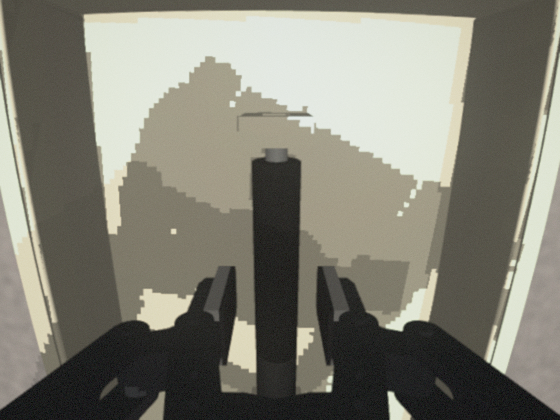

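Contact was felt (7 N), and the roller now lies free between the open fingers. I'll lift away and check everything.

{"method": "jog_arm", "body": {"hand": [0.4, 0.4, 0.4, 0.4, 0.4], "translation": [[0, 0, -10], [0, 0, -35], [0, 0, -75], [0, 0, -115], [0, 0, -150]], "twist": [0, 0, 0, 0, 0]}}

```text
clock: 20.6
tool_pos: [0.5382, -0.1141, 0.1746]
tool_rot: [-3.14, 0.016, 0.063]
force: [1.0, -1.3, 0.8]
finger_gap: 0.0343
```

{"method": "jog_arm", "body": {"hand": [0.4, 0.4, 0.4, 0.4], "translation": [[-20, 0, -30], [-50, 0, -60], [-80, 0, -70], [-80, 0, -70]], "twist": [0, 0, 0, 0]}}

```text
clock: 20.93
tool_pos: [0.4579, -0.1198, 0.2504]
tool_rot: [3.139, 0.011, 0.062]
force: [0.3, 0.4, 0.4]
finger_gap: 0.0342
```

Run:
```python
from h import *
s=o();im,d,T=snap('wrist','w24');im2,d2,T2=snap('top','t24');im3,_,_=snap('scene','s24')
P=pts('wrist',T,d);m=(im.max(2)<70)&(P[...,2]>.015)&(P[...,2]<.035)&(abs(P[...,1]+.115)<.05)&(abs(P[...,0]-.53)<.09)
n,l,st,c=cv2.connectedComponentsWithStats(m.astype(np.uint8));i=1+np.argmax(st[1:,4])
print(st[i],cv2.minAreaRect(P[l==i][:,:2].astype(np.float32)*1000),np.percentile(P[l==i][:,2],[10,50,90]))
```

```text
20.9333 [ 0.4579 -0.1198  0.2504] [179.85   0.64   3.54] [0.3 0.4 0.4] [-0.05 -0.04 -0.02] 0.0342
[ 266   31   17  121 1989] ((534.9344482421875, -114.76548767089844), (106.37899017333984, 15.461606979370117), 3.308349847793579) [0.02047856 0.02327052 0.02483145]
```

View pics/w24.png

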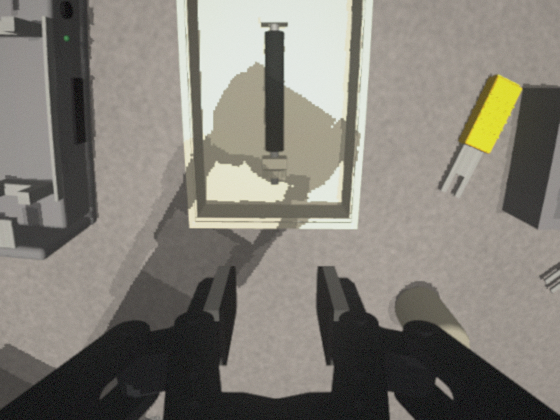

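View pics/t24.png

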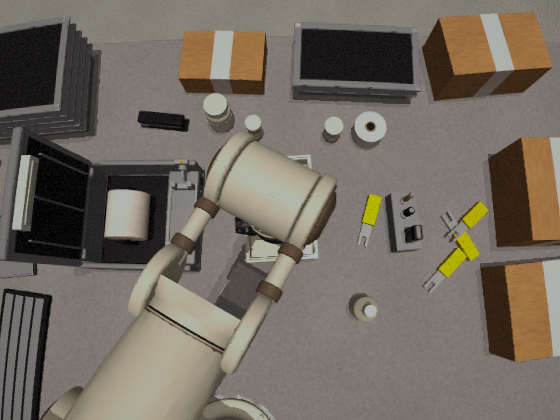

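View pics/s24.png

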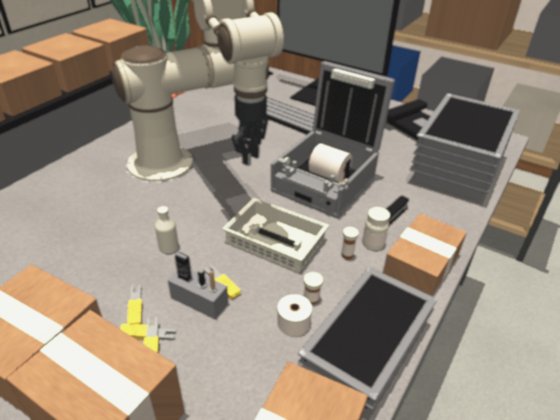

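Run:
```python
from h import *
s=o();print(abs(s['qd']).max());print(env.close_job())
```

```text
21.0833 [ 0.4597 -0.1191  0.2462] [-179.93    0.85    3.56] [ 0.2 -0.6  0.1] [-0.04 -0.04 -0.04] 0.0342
0.042957134147472445
the job is handed in; nothing more can be done
None
```

The roller is out of the printer and lying in the basket, and I handed the job in at 21 s of the 53 s. No verdict is reported, so what follows rests on my last pictures and readings.

**What I did:**
- **Pin:** I pressed the collar back with the fork at about 7 N. It stayed back after I let go.
- **Fork:** I put the fork back in its slot.
- **Roller:** I slid it 6.5 mm towards the pin and lifted it out. I set it down in the basket and let go only after feeling it touch the floor.

**Last checks:**
- **Roller:** it lies level, within about 3 mm of the basket's centre. The top of the rubber is about 25 mm above the counter, which puts the axis about 12 mm above the basket floor.
- **Fork:** its top is at 132 mm, so it is fully down. It stands about 1 mm off the slot's centre.
- **Pin:** it was still back in the close views as I slid and lifted the roller. I did not measure it again after that.
- **Bystanders:** all six stand where they were, judged by eye in the final overhead and scene pictures.

**What disagreed or went wrong:**
- **Yellow forks:** the four loose yellow look-alikes were standing at the start and toppled within the first 1.3 s, as the gripper came down at the block. I felt no contact force and never saw one being touched. I can't rule out that I did it. All four are still on the counter.
- **Measurements:** the wrist camera's calibration shifted by a millimetre or two between readings. The arm also kept drifting 1–4 mm after some moves, so I measured the slot and the fork relative to each other and corrected before lowering it in.

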